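# Turn the paint carousel until the brushes face front

## Task

Bring the pot of brushes round to the front of the revolving paint caddy, so that it stands squarely behind the middle of the brush trough: push the scalloped rim of the turntable round steadily and gently with the fingertips, without squeezing it or flinging it. Do not touch anything standing on the turntable, lift nothing, and leave the loose brush in the trough and the things around the caddy as they are.

Things in the scene. Friction and masses are not known exactly. Their poses are not given: they have to be found in the camera images.
- caddy_base: fixed plywood base board. Origin on the table below the turntable's axis; z up; its -x axis points to the caddy's FRONT, where the brush trough is. Board 362 (x, -207 to +155) by 310 (y) mm, top 15 mm above the table. The trough runs along the front edge, x -207 to -160 mm, full width, walls up to 37 mm above the table.
- carousel: round wooden turntable; turns either way without stops about the vertical axis through its origin and stays where left (drag about 0.1 N m, under 1 N at the rim). Origin on the axis at the disc's underside, 30 mm above the table; z up, x and y turn with it. Disc 20 mm thick, its top 50 mm above the table (rubber mat of radius 116 mm: 2 mm more); 15 mm of air below it.
- rim_hollow (a point): a point in one hollow of the turntable's scalloped rim: 126 mm from the axis, half-way up the edge, 40 mm above the table, 22.5 degrees from the turntable's x axis. Eight hollows, 45 degrees apart, lie between eight lobes (upright cylinders of radius 34 mm, centres 116 mm from the axis, reaching out to 150 mm); open outwards, they take closed fingertips.
- brush_pot: white ceramic pot, 60 mm wide and 85 mm high, holding five short paint brushes that stand up out of it to 160 mm above its foot and lean out to at most 30 mm from its axis (all one piece, loose on the turntable); the only thing on the turntable with brushes. Origin at the centre of its underside, z up; it stands 80 mm from the turntable's axis.
- jar_small: small white lidded jar, 48 mm wide, 42 mm high, loose on the turntable 80 mm from the axis. Origin at the centre of its underside.
- jar_large: white jar with a black lid, 56 mm wide, 56 mm high, loose on the turntable 80 mm from the axis. Origin at the centre of its underside.
- squeeze_bottle: white squeeze bottle with a black cap, 48 mm wide, 124 mm high, loose on the turntable 80 mm from the axis. Origin at the centre of its underside.
- cup: empty white plastic cup, 56 mm wide at the rim, 70 mm high, loose on the turntable 80 mm from the axis. Origin at the centre of its underside.
- loose_brush: paint brush 215 mm long, lying in the trough along the base's y axis; its top is lower than the trough walls. Origin half-way along it, underneath. Leave it.
- paint_bottle: black paint bottle with a white cap, 64 mm wide, 182 mm high, on the table beside the base on its +y side. Origin at the centre of its underside. Leave it.
- paint_tub: white lidded paint tub, 98 mm wide, 74 mm high, on the table beside the base on its -y side. Origin at the centre of its underside. Leave it.
Not all that is in view belongs to the job. What is shaped like the cup but orange or pink is not meant.

How it is judged:
By the outcome, as a careful person would: the job done as asked, in the order asked, and still so for the second after the job is handed in, with the robot touching nothing.
It also fails if it takes over 67 s, if anything falls off the work surface, if the arm or the gripper's body presses on something with over 40 N, if the wrist force passes 120 N, or if a joint passes its speed limit or range.

## Robot

A 7-joint arm with a two-finger parallel gripper is mounted at the origin on the work surface. World frame = base frame: x ahead of the robot, y to its left, z up, the work surface at z = 0. Lengths are in m, angles in rad, forces in N, time in s.
With the tool pointing down it reaches from about 0.4 to 0.85 m from the base axis. Payload 10.4 kg.
Tool frame: the origin (TCP) lies on the front face of the gripper's body, between the roots of the fingers; the fingertips stand 70 mm ahead of it and the grasp point (between the pads) lies 51 mm ahead of it (grasp_offset is the distance from the TCP to the grasp point, in m); z points along the fingers, y is the direction in which the jaws open and shut (so a half turn about z gives the same grasp; the last joint's range is limited). The gripper opens to 87 mm and grips with 3 to 60 N. Pads are 19 mm wide; open, the fingers measure 117 mm over their backs; the gripper's body (75 mm by 190 mm) begins 51 mm behind the grasp point.
Start: joints at [1.302, 0.332, -0.065, 1.46, 0.022, 1.35, -0.088], TCP at [0.152, -0.606, 0.292] pointing down, gripper open.
Joint ranges: [-2.6, 2.6], [-0.5, 2.12], [-1.47, 1.34], [0.16, 2.42], [-1.27, 4.41], [0.06, 2.06], [-2.6, 2.6]. Speed limits (rad/s): [2.22, 2.22, 2.79, 2.79, 3.14, 3.14, 3.14].

## Interface

Orientations are given as a unit quaternion [x, y, z, w].
In Python, from bench import * gives the robot as it stands. The module is installed in compiled form; this text tells all that it offers.
- The arm moves only by the tool arm_command, never from a script. Its argument "commands" is a list of rows, each a list of 3 entries, a list of its own where there are three numbers: the opening in per cent of the stroke, from 0 (shut) to 100 (fully open), then the shift along the tool's x, y, z in m, then the turn, a rotation vector about the tool's x, y, z in rad. A call has exactly 10 rows; each row is the pose to reach, as a shift and turn from the pose commanded when the call began, along the tool's axes at that moment; what a row does not reach only later rows make up. A row lasts 1/12 s, in which the tool goes at most 41.7 mm and 7.16 degrees, less where a joint would pass 70% of its speed; a pose out of reach is approached as far as the arm can. A call with a gripper value outside its range is refused whole. The fingers move at their own pace and stop on an object; "squeeze" is the grip in N (left out, the last holds). Time passes only in rows, so rows that repeat a pose let the fingers close, or fill a call up. It gives the time, the measured TCP pose, the force and the opening at its end, in the units of the state.
- read_state(): the state, without advancing time (a new reading comes with each control period).
- camera(name): name is "scene" or "top"; returns a dict with "pixels" (420x560x3 uint8, red, green, blue), "fx", "fy", "cx", "cy" (pixels), "rvec" (rotation vector, rad) and "tvec" (3), from world to camera coordinates, as OpenCV has them. Camera axes: x right, y down, z forward; pixel columns grow to the right and rows downward; lengths in m; the calibration is good to about 2 mm. A picture is of the moment at which its call begins. There is no depth.
- close_job(): hands the job in, once; it reports no verdict.
The state is a dict: "time": time; "joint_positions": joint angles; "joint_vel": joint speeds; "joint_torque": joint torques, N m; "ee_pos": TCP position; "eef_rot": TCP orientation; "ft_force": force on the tool from outside, world axes, zero at the start; "torque": the same for the moment, N m; "width": finger opening in m.
Only numpy, scipy, OpenCV 4.12 (cv2) and the standard library are available. Lean on these libraries where they do the work, as an engineer would, in place of code of your own. Each camera call takes 0.05 s, during which the arm holds its last target.

## Working session

There is one attempt and no reset: what is moved stays moved. The work goes in short steps, Python scripts to look and compute and a tool call to move; the robot and the scene stay as the last step left them, time stands still between calls to the robot, and variables do not carry over. Pictures are saved under pics/ and viewed, and the job is handed in when it is done.

Besides the shell and the picture viewer there is one more tool, called as name([rows], argument=value, ...), one row to a line, values as JSON. arm_command: Moves the arm, as the interface text tells. Its arguments: {"type":"object","properties":{"commands":{"type":"array","items":{"type":"array"}},"squeeze":{"type":"number"}},"required":["commands"]}

```bash
mkdir -p pics; python3 - <<'E'
from bench import *
import cv2
s=read_state();print({k:(v if not hasattr(v,'tolist') else v.tolist()) for k,v in s.items()})
for n in("scene","top"):
    c=camera(n);cv2.imwrite(f"pics/{n}0.png",c["pixels"][:,:,::-1]);print({k:v for k,v in c.items() if k!="pixels"})
E
```

```text
{'time': 0.0, 'joint_positions': [1.3023932689974718, 0.332877955440771, -0.06475150464764706, 1.46093367550003, 0.02162359978776879, 1.349908144971367, -0.08846543665217564], 'joint_vel': [-0.0010981433301279003, -0.0003611753348896161, 6.37324198530422e-05, -5.9885190594814725e-05, -0.0012867878569605771, -0.002476992049365523, 0.0002033744527386502], 'joint_torque': [0.000282817609331687, -62.32556104660034, 0.02507809200324118, -38.989330530166626, -0.06134561961516738, 0.039785216795280576, 0.00011903070571861463], 'ee_pos': [0.15203551535122015, -0.6059284263029865, 0.2914538607168903], 'eef_rot': [0.9924501558145596, 0.12264655239870276, -0.0001235965163597954, -0.000704366573284801], 'ft_force': [1.1617650087832727, 0.08646027901782828, -1.0395674350243849], 'torque': [0.009039739109282045, -0.02045630454375013, 0.0369379319366058], 'width': 0.08728204857093909}
{'fx': 495.77964001974175, 'fy': 495.77964001974175, 'cx': 286.198700501385, 'cy': 205.85125651074415, 'rvec': array([ 1.93164457,  1.51073125, -0.64782577]), 'tvec': array([-0.15391502, -0.33579588,  1.82224356])}
{'fx': 413.54621504060856, 'fy': 413.54621504060856, 'cx': 277.71718670683344, 'cy': 207.43048867237746, 'rvec': array([ 2.20547131, -2.16755438,  0.03794931]), 'tvec': array([0.01913135, 0.55348822, 0.93079685])}
```

View pics/scene0.png

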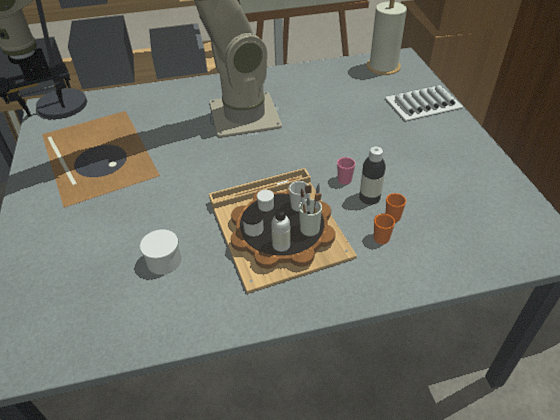

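View pics/top0.png

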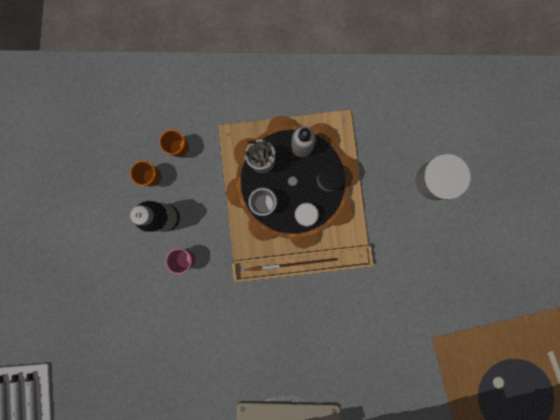

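The pictures show the caddy at about (293,182) in the top view, with the trough on the robot's side at row 263. The brush pot is at about (261,155), on the far left.

```bash
python3 - <<'E'
import cv2
i=cv2.imread("pics/top0.png")[95:295,205:385]
i=cv2.resize(i,None,fx=3,fy=3,interpolation=cv2.INTER_CUBIC);i=cv2.convertScaleAbs(i,alpha=1.5)
cv2.imwrite("pics/topz.png",i)
i=cv2.imread("pics/scene0.png")[160:295,195:365]
i=cv2.resize(i,None,fx=4,fy=4,interpolation=cv2.INTER_CUBIC)
cv2.imwrite("pics/scenez.png",i)
E
```

```text
(no output)
```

View pics/topz.png

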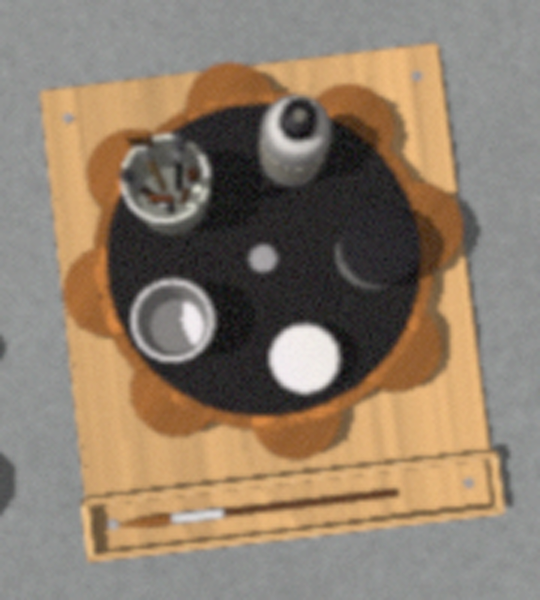

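View pics/scenez.png

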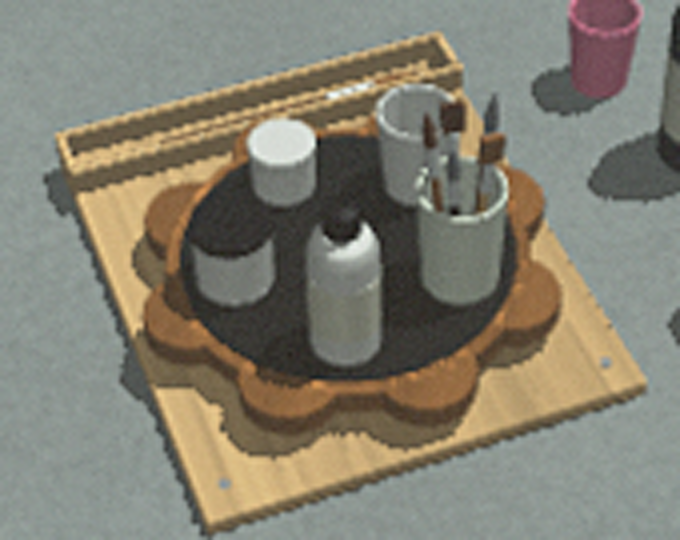

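```bash
cat > h.py <<'E'
import numpy as np,cv2
from scipy.optimize import least_squares
def proj(c,P): return cv2.projectPoints(np.asarray(P,float).reshape(-1,3),c["rvec"],c["tvec"],np.array([[c["fx"],0,c["cx"]],[0,c["fy"],c["cy"]],[0,0,1.]]),None)[0][:,0]
def ray(c,uv,z):
    R=cv2.Rodrigues(c["rvec"])[0];o=-R.T@c["tvec"];d=R.T@np.array([(uv[0]-c["cx"])/c["fx"],(uv[1]-c["cy"])/c["fy"],1]);return o+d*(z-o[2])/d[2]
tz=lambda u,v:(u/3+205-1/3,v/3+95-1/3)
sz=lambda u,v:(u/4+195-.375,v/4+160-.375)
def w(p,L):
    x,y,a=p;L=np.asarray(L,float).reshape(-1,3);c,s=np.cos(a),np.sin(a)
    return np.c_[x+c*L[:,0]-s*L[:,1],y+s*L[:,0]+c*L[:,1],L[:,2]]
E
python3 - <<'E'
from h import *; from bench import *
T=camera("top");S=camera("scene")
L=[[.155,.155,.015],[.155,-.155,.015],[-.207,.155,.037],[-.207,-.155,.037]]
t=np.array([tz(42,92),tz(437,45),tz(90,560),tz(504,512)]);s=np.array([sz(645,385),sz(208,530),sz(437,35),sz(60,135)])
f=lambda p:np.r_[(proj(T,w(p,L))-t).ravel(),(proj(S,w(p,L))-s).ravel()]
r=least_squares(f,[.6,0,0]);print(r.x,np.rad2deg(r.x[2]),r.fun.round(1))
p=r.x
C=ray(T,tz(262,258),.055);print("hub",C)
# pot from two views: rim centre
def tri(a,b):
    A=[];o=[]
    g=lambda X:np.r_[proj(T,X)[0]-a,proj(S,X)[0]-b]
    q=least_squares(g,[.6,0,.1]);return q.x,q.fun.round(1)
X,e=tri(tz(166,178),sz(463,188));print("pot rim",X,e)
for n,X0 in(("potrim",X),("pot z137",ray(T,tz(166,178),.137)),("potfoot scene",None)):
    if X0 is None: continue
    d=X0[:2]-p[:2];print(n,X0,np.hypot(*d),np.rad2deg(np.arctan2(d[1],d[0])-p[2]))
for uv in[(230,100),(355,120),(430,230),(410,350),(302,420),(175,400),(97,295),(125,165)]:
    d=ray(T,tz(*uv),.05)[:2]-p[:2];a=np.rad2deg(np.arctan2(d[1],d[0]));print(np.hypot(*d).round(3),a.round(1),(a%45).round(1))
E
```

```text
[ 0.61163157 -0.00295736  0.13407357] 7.681849822150677 [-1.1 -1.5  0.5 -1.8 -1.   0.3  0.3  0.1  0.5 -1.  -1.  -1.5  0.1 -1.2
 -2.1 -0.5]
hub [ 0.61030655 -0.00228963  0.055     ]
pot rim [0.65390725 0.06519518 0.13519214] [-0.5 -0.1 -0.7  0.1]
potrim [0.65390725 0.06519518 0.13519214] 0.08019976259965854 50.50642438890061
pot z137 [0.6533557  0.06397133 0.137     ] 0.07886920925076771 50.378253358471156
0.119 12.7 12.7
0.122 -32.9 12.1
0.124 -79.9 10.1
0.127 -121.5 13.5
0.123 -165.6 14.4
0.123 149.5 14.5
0.125 103.9 13.9
0.123 57.0 12.0
```

```bash
cat > ov.py <<'E'
from h import *; from bench import *
import sys
def overlay(tag,p,phi,pot,mult=1.5):
    for n,(r0,c0,hh,ww,k) in {"top":(95,205,200,180,3),"scene":(150,195,145,175,4)}.items():
        c=camera(n);im=c["pixels"][:,:,::-1].copy()
        cv2.imwrite(f"pics/{tag}_{n}_full.png",im)
        im=cv2.resize(im[r0:r0+hh,c0:c0+ww],None,fx=k,fy=k,interpolation=cv2.INTER_CUBIC);im=cv2.convertScaleAbs(im,alpha=mult)
        def dr(P,col,cl=True):
            q=(proj(c,P)+.5-[c0,r0])*k-.5;cv2.polylines(im,[np.round(q*8).astype(int).reshape(-1,1,2)],cl,col,1,cv2.LINE_AA,3)
        b=lambda x0,x1,y,z:w(p,[[x0,-y,z],[x1,-y,z],[x1,y,z],[x0,y,z]])
        dr(b(-.207,.155,.155,.015),(0,255,0));dr(b(-.207,-.16,.155,.037),(0,255,255))
        a=np.linspace(0,2*np.pi,60)
        circ=lambda x,y,r,z:np.c_[x+r*np.cos(a),y+r*np.sin(a),0*a+z]
        for i in range(8):
            g=phi+i*np.pi/4;dr(circ(p[0]+.116*np.cos(g),p[1]+.116*np.sin(g),.034,.05),(255,0,0))
        dr(circ(p[0],p[1],.116,.052),(255,255,0))
        x,y=p[0]+.08*np.cos(pot),p[1]+.08*np.sin(pot)
        dr(circ(x,y,.03,.137),(255,0,255));dr(circ(x,y,.03,.052),(255,0,255))
        cv2.imwrite(f"pics/{tag}_{n}.png",im)
E
python3 - <<'E'
from ov import *
p=[.6112,-.0027,.134];overlay("a",p,np.deg2rad(12.9),np.deg2rad(58.1))
T=camera("top")
for n,uv,z in(("tub",(447,177),.074),("bottlecap",(143,215),.182),("jarS",tz(304,358),.094),("cup",tz(173,320),.122),("sq",tz(300,117),.176)):
    X=ray(T,uv,z);d=X[:2]-p[:2];print(n,X.round(3),np.hypot(*d).round(3),np.rad2deg(np.arctan2(d[1],d[0])).round(1))
E
```

```text
tub [ 0.621 -0.333  0.074] 0.33 -88.3
bottlecap [0.526 0.28  0.182] 0.295 106.8
jarS [ 0.536 -0.032  0.094] 0.081 -158.6
cup [0.559 0.058 0.122] 0.08 130.4
sq [ 0.687 -0.023  0.176] 0.078 -15.1
```

View pics/a_top.png

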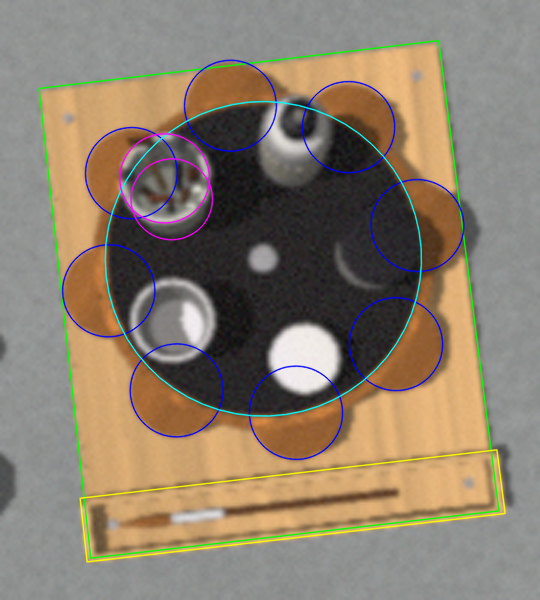

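View pics/a_scene.png

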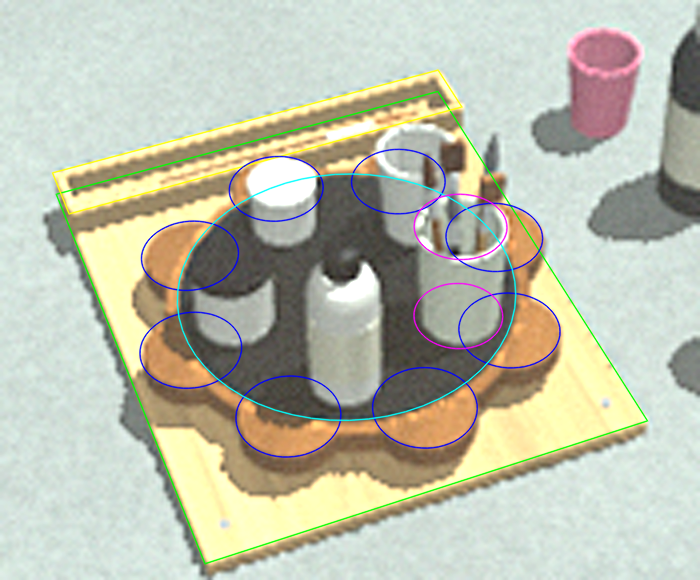

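```bash
cat > plan.py <<'E'
import numpy as np
from scipy.spatial.transform import Rotation as Rn, Slerp
C=np.array([.6112,-.0027])
def pose(adeg,r,z,tilt=15):
    a=np.deg2rad(adeg);th=np.deg2rad(tilt);u=np.array([np.cos(a),np.sin(a),0]);t=np.array([-np.sin(a),np.cos(a),0]);e=np.array([0,0,1.])
    zt=-np.cos(th)*e-np.sin(th)*u;xt=-np.cos(th)*u+np.sin(th)*e
    p=np.r_[C,0]+r*u+z*e-.07*zt
    return p,Rn.from_matrix(np.c_[xt,t,zt])
def cur():
    from bench import read_state
    s=read_state();return np.array(s["ee_pos"]),Rn.from_quat(s["eef_rot"])
def rows(start,poses,op=0):
    p0,R0=start;out=[];pp=start
    for p,R in poses:
        d=R0.inv().apply(p-p0);v=(R0.inv()*R).as_rotvec()
        st=np.linalg.norm(p-pp[0])*1e3,np.rad2deg((pp[1].inv()*R).magnitude());pp=(p,R)
        if st[0]>41 or st[1]>7.1:print("FAST",st)
        out.append([op,[round(float(x),4)+0. for x in d],[round(float(x),3)+0. for x in v]])
    print(str(out).replace(" ",""));return pp
def interp(a,b,n):
    S=Slerp([0,1],Rn.concatenate([a[1],b[1]]));return [(a[0]+(b[0]-a[0])*k/n,S(k/n)) for k in range(1,n+1)]
E
python3 - <<'E'
from plan import *
c=cur();h=pose(-143.5,.16,.15);print(c[0],h[0])
L=interp(c,h,20)
e=rows(c,L[:10]);rows(e,L[10:])
E
```

```text
[ 0.15207732 -0.60615572  0.29207273] [ 0.46801916 -0.10864825  0.21761481]
[[0,[0.0214,-0.0203,0.0037],[0.003,0.013,-0.019]],[0,[0.0428,-0.0406,0.0075],[0.005,0.026,-0.039]],[0,[0.0641,-0.0608,0.0112],[0.008,0.039,-0.058]],[0,[0.0855,-0.0811,0.0149],[0.01,0.052,-0.078]],[0,[0.1069,-0.1014,0.0186],[0.013,0.065,-0.097]],[0,[0.1283,-0.1217,0.0224],[0.015,0.078,-0.117]],[0,[0.1496,-0.142,0.0261],[0.018,0.09,-0.136]],[0,[0.171,-0.1623,0.0298],[0.02,0.103,-0.156]],[0,[0.1924,-0.1825,0.0336],[0.023,0.116,-0.175]],[0,[0.2138,-0.2028,0.0373],[0.025,0.129,-0.194]]]
[[0,[0.0242,-0.0157,0.0071],[0.003,0.013,-0.019]],[0,[0.0484,-0.0314,0.0143],[0.005,0.026,-0.039]],[0,[0.0726,-0.0471,0.0214],[0.008,0.039,-0.058]],[0,[0.0967,-0.0628,0.0286],[0.01,0.052,-0.078]],[0,[0.1209,-0.0785,0.0357],[0.013,0.065,-0.097]],[0,[0.1451,-0.0941,0.0429],[0.015,0.078,-0.117]],[0,[0.1693,-0.1098,0.05],[0.018,0.09,-0.136]],[0,[0.1935,-0.1255,0.0572],[0.02,0.103,-0.156]],[0,[0.2177,-0.1412,0.0643],[0.023,0.116,-0.175]],[0,[0.2419,-0.1569,0.0715],[0.025,0.129,-0.194]]]
```

arm_command([
  [0,[0.0214,-0.0203,0.0037],[0.003,0.013,-0.019]],
  [0,[0.0428,-0.0406,0.0075],[0.005,0.026,-0.039]],
  [0,[0.0641,-0.0608,0.0112],[0.008,0.039,-0.058]],
  [0,[0.0855,-0.0811,0.0149],[0.01,0.052,-0.078]],
  [0,[0.1069,-0.1014,0.0186],[0.013,0.065,-0.097]],
  [0,[0.1283,-0.1217,0.0224],[0.015,0.078,-0.117]],
  [0,[0.1496,-0.142,0.0261],[0.018,0.09,-0.136]],
  [0,[0.171,-0.1623,0.0298],[0.02,0.103,-0.156]],
  [0,[0.1924,-0.1825,0.0336],[0.023,0.116,-0.175]],
  [0,[0.2138,-0.2028,0.0373],[0.025,0.129,-0.194]],
], squeeze=10)

```text
time: 1.18
ee_pos: [0.3107, -0.3562, 0.2549]
eef_rot: [0.974, 0.218, 0.063, -0.02]
ft_force: [1.6, 0.2, 0.9]
width: 0.0284
```

arm_command([
  [0,[0.0242,-0.0157,0.0071],[0.003,0.013,-0.019]],
  [0,[0.0484,-0.0314,0.0143],[0.005,0.026,-0.039]],
  [0,[0.0726,-0.0471,0.0214],[0.008,0.039,-0.058]],
  [0,[0.0967,-0.0628,0.0286],[0.01,0.052,-0.078]],
  [0,[0.1209,-0.0785,0.0357],[0.013,0.065,-0.097]],
  [0,[0.1451,-0.0941,0.0429],[0.015,0.078,-0.117]],
  [0,[0.1693,-0.1098,0.05],[0.018,0.09,-0.136]],
  [0,[0.1935,-0.1255,0.0572],[0.02,0.103,-0.156]],
  [0,[0.2177,-0.1412,0.0643],[0.023,0.116,-0.175]],
  [0,[0.2419,-0.1569,0.0715],[0.025,0.129,-0.194]],
])

```text
time: 2.02
ee_pos: [0.4689, -0.1076, 0.2176]
eef_rot: [0.942, 0.31, 0.124, -0.04]
ft_force: [0.6, -0.6, 0.3]
width: 0.0003
```

```bash
python3 - <<'E'
from plan import *
c=cur()
h=pose(-143.5,.146,.065);L=interp(c,h,8);rows(c,L+[h]*2)
E
```

```text
[[0,[-0.0012,0.0,0.0107],[0.0,0.0,0.0]],[0,[-0.0024,0.0001,0.0213],[0.0,0.0,0.0]],[0,[-0.0037,0.0001,0.032],[0.001,0.0,0.0]],[0,[-0.0049,0.0001,0.0427],[0.001,0.0,0.0]],[0,[-0.0061,0.0001,0.0533],[0.001,0.0,0.0]],[0,[-0.0073,0.0002,0.064],[0.001,0.0,0.0]],[0,[-0.0085,0.0002,0.0747],[0.001,0.0,0.0]],[0,[-0.0098,0.0002,0.0853],[0.002,0.0,0.0]],[0,[-0.0098,0.0002,0.0853],[0.002,0.0,0.0]],[0,[-0.0098,0.0002,0.0853],[0.002,0.0,0.0]]]
```

arm_command([
  [0,[-0.0012,0.0,0.0107],[0.0,0.0,0.0]],
  [0,[-0.0024,0.0001,0.0213],[0.0,0.0,0.0]],
  [0,[-0.0037,0.0001,0.032],[0.001,0.0,0.0]],
  [0,[-0.0049,0.0001,0.0427],[0.001,0.0,0.0]],
  [0,[-0.0061,0.0001,0.0533],[0.001,0.0,0.0]],
  [0,[-0.0073,0.0002,0.064],[0.001,0.0,0.0]],
  [0,[-0.0085,0.0002,0.0747],[0.001,0.0,0.0]],
  [0,[-0.0098,0.0002,0.0853],[0.002,0.0,0.0]],
  [0,[-0.0098,0.0002,0.0853],[0.002,0.0,0.0]],
  [0,[-0.0098,0.0002,0.0853],[0.002,0.0,0.0]],
])

```text
time: 2.85
ee_pos: [0.4783, -0.1016, 0.1322]
eef_rot: [0.942, 0.31, 0.123, -0.042]
ft_force: [-0.1, 1.3, -0.7]
width: 0.0007
```

```bash
python3 - <<'E'
from ov import *
overlay("b",[.6112,-.0027,.134],np.deg2rad(14),np.deg2rad(58.1))
E
```

```text
(no output)
```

View pics/b_scene.png

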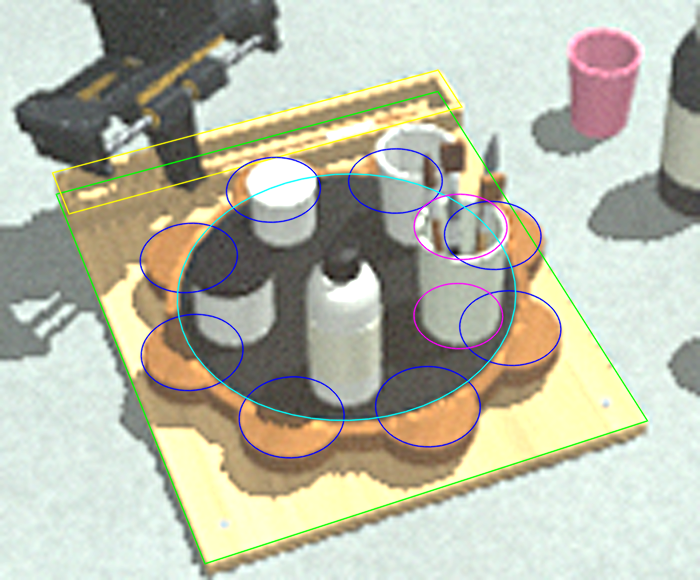

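View pics/b_top.png

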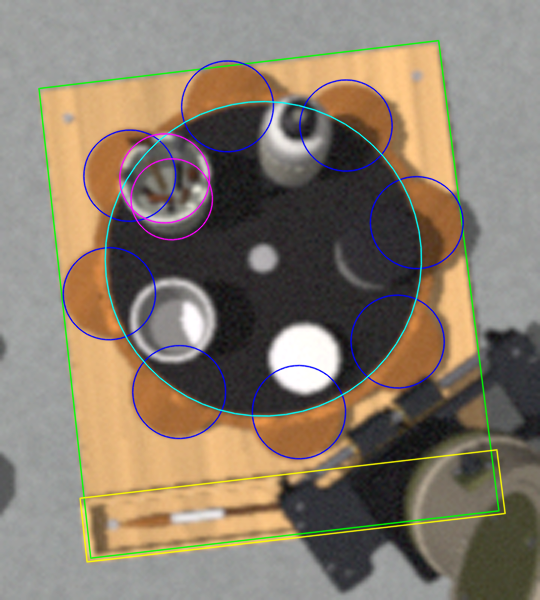

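The closed tips hang outside the hollow between the small-jar lobe and the next one, at scene crop (185,183). The lobes fit at about 13.5°.

```bash
python3 - <<'E'
from plan import *
c=cur()
h=pose(-143.5,.147,.037);g=pose(-143.5,.138,.037);rows(c,interp(c,h,5)+interp(h,g,4)+[g])
E
```

```text
[[0,[-0.0014,-0.0002,0.0055],[0.0,0.0,0.0]],[0,[-0.0028,-0.0004,0.011],[0.0,0.0,0.0]],[0,[-0.0043,-0.0005,0.0165],[0.0,0.0,-0.001]],[0,[-0.0057,-0.0007,0.022],[0.0,0.0,-0.001]],[0,[-0.0071,-0.0009,0.0275],[0.0,0.0,-0.001]],[0,[-0.0049,-0.0009,0.0281],[0.0,0.0,-0.001]],[0,[-0.0027,-0.0009,0.0287],[0.0,0.0,-0.001]],[0,[-0.0006,-0.0009,0.0293],[0.0,0.0,-0.001]],[0,[0.0016,-0.0009,0.0298],[0.0,0.0,-0.001]],[0,[0.0016,-0.0009,0.0298],[0.0,0.0,-0.001]]]
```

arm_command([
  [0,[-0.0014,-0.0002,0.0055],[0,0,0]],
  [0,[-0.0028,-0.0004,0.011],[0,0,0]],
  [0,[-0.0043,-0.0005,0.0165],[0,0,-0.001]],
  [0,[-0.0057,-0.0007,0.022],[0,0,-0.001]],
  [0,[-0.0071,-0.0009,0.0275],[0,0,-0.001]],
  [0,[-0.0049,-0.0009,0.0281],[0,0,-0.001]],
  [0,[-0.0027,-0.0009,0.0287],[0,0,-0.001]],
  [0,[-0.0006,-0.0009,0.0293],[0,0,-0.001]],
  [0,[0.0016,-0.0009,0.0298],[0,0,-0.001]],
  [0,[0.0016,-0.0009,0.0298],[0,0,-0.001]],
])

```text
time: 3.78
ee_pos: [0.4861, -0.095, 0.1046]
eef_rot: [0.941, 0.311, 0.124, -0.041]
ft_force: [0.5, -0.2, -0.2]
width: 0.0003
```

```bash
python3 - <<'E'
from plan import *
from bench import read_state
s=read_state();print(s["ft_force"],s["joint_positions"])
c=cur();print(c[0],pose(-143.5,.138,.037)[0])
# stroke: 2 deg per row = ~58mm/s, with ramp
a=-143.5;A=[]
for k in range(30):
    a+=min(2,0.4*(k+1));A.append(a)
print(A[9],A[19],A[29])
e=c
for i in range(3): e=rows(e,[pose(x,.138,.037) for x in A[10*i:10*i+10]])
E
```

```text
[ 0.52082882 -0.19097143 -0.15607191] [ 0.75439386  0.22524158 -0.58002885  2.0870614  -0.11047596  0.6911433
 -0.65691056]
[ 0.48605941 -0.09501512  0.10455509] [ 0.48570401 -0.09556215  0.10461481]
-127.5 -107.5 -87.5
[[0,[-0.0006,0.0013,-0.0002],[0.001,0.0,-0.006]],[0,[-0.0005,0.0035,-0.0002],[0.005,0.0,-0.019]],[0,[-0.0004,0.0068,-0.0002],[0.01,0.0,-0.04]],[0,[-0.0002,0.0111,-0.0001],[0.018,0.0,-0.067]],[0,[0.0002,0.0165,0.0],[0.027,0.0,-0.1]],[0,[0.0009,0.022,0.0002],[0.036,0.0,-0.134]],[0,[0.0017,0.0273,0.0004],[0.045,0.0,-0.168]],[0,[0.0027,0.0327,0.0007],[0.054,0.0,-0.201]],[0,[0.0039,0.038,0.001],[0.063,0.0,-0.235]],[0,[0.0052,0.0433,0.0013],[0.072,0.0,-0.269]]]
[[0,[0.0001,0.0054,0.0],[0.009,0.0,-0.034]],[0,[0.0004,0.0109,0.0001],[0.018,0.0,-0.067]],[0,[0.0008,0.0163,0.0002],[0.027,0.0,-0.101]],[0,[0.0015,0.0217,0.0004],[0.036,0.0,-0.135]],[0,[0.0023,0.0271,0.0006],[0.045,0.0,-0.169]],[0,[0.0033,0.0325,0.0009],[0.054,0.0,-0.202]],[0,[0.0045,0.0378,0.0012],[0.063,0.0,-0.236]],[0,[0.0058,0.043,0.0016],[0.072,0.0,-0.27]],[0,[0.0074,0.0482,0.002],[0.081,0.0,-0.303]],[0,[0.0091,0.0534,0.0024],[0.09,0.0,-0.337]]]
[[0,[0.0001,0.0054,0.0],[0.009,0.0,-0.034]],[0,[0.0004,0.0109,0.0001],[0.018,0.0,-0.067]],[0,[0.0008,0.0163,0.0002],[0.027,0.0,-0.101]],[0,[0.0015,0.0217,0.0004],[0.036,0.0,-0.135]],[0,[0.0023,0.0271,0.0006],[0.045,0.0,-0.169]],[0,[0.0033,0.0325,0.0009],[0.054,0.0,-0.202]],[0,[0.0045,0.0378,0.0012],[0.063,0.0,-0.236]],[0,[0.0058,0.043,0.0016],[0.072,0.0,-0.27]],[0,[0.0074,0.0482,0.002],[0.081,0.0,-0.303]],[0,[0.0091,0.0534,0.0024],[0.09,0.0,-0.337]]]
```

No contact yet. I'll use a slower steady stroke, about 14°/s, with a ramp at the start.

```bash
python3 - <<'E'
from plan import *
c=cur()
a=-143.5;A=[]
for k in range(20):
    a+=min(1.2,0.2*(k+1));A.append(a)
print(A[9],A[19])
e=rows(c,[pose(x,.138,.037) for x in A[:10]]);rows(e,[pose(x,.138,.037) for x in A[10:]])
E
```

```text
-134.50000000000006 -122.5000000000001
[[0,[-0.0006,0.0008,-0.0002],[0.001,0.0,-0.003]],[0,[-0.0006,0.0019,-0.0002],[0.002,0.0,-0.009]],[0,[-0.0005,0.0035,-0.0002],[0.005,0.0,-0.019]],[0,[-0.0005,0.0057,-0.0002],[0.009,0.0,-0.033]],[0,[-0.0004,0.0084,-0.0002],[0.013,0.0,-0.05]],[0,[-0.0002,0.0117,-0.0001],[0.019,0.0,-0.07]],[0,[0.0001,0.0149,0.0],[0.024,0.0,-0.09]],[0,[0.0004,0.0182,0.0],[0.029,0.0,-0.11]],[0,[0.0008,0.0214,0.0002],[0.035,0.0,-0.131]],[0,[0.0013,0.0247,0.0003],[0.04,0.0,-0.151]]]
[[0,[0.0,0.0033,0.0],[0.005,0.0,-0.02]],[0,[0.0001,0.0065,0.0],[0.011,0.0,-0.04]],[0,[0.0003,0.0098,0.0001],[0.016,0.0,-0.061]],[0,[0.0005,0.0131,0.0001],[0.022,0.0,-0.081]],[0,[0.0008,0.0163,0.0002],[0.027,0.0,-0.101]],[0,[0.0012,0.0196,0.0003],[0.033,0.0,-0.121]],[0,[0.0016,0.0228,0.0004],[0.038,0.0,-0.142]],[0,[0.0021,0.026,0.0006],[0.043,0.0,-0.162]],[0,[0.0027,0.0293,0.0007],[0.049,0.0,-0.182]],[0,[0.0033,0.0325,0.0009],[0.054,0.0,-0.202]]]
```

arm_command([
  [0,[-0.0006,0.0008,-0.0002],[0.001,0.0,-0.003]],
  [0,[-0.0006,0.0019,-0.0002],[0.002,0.0,-0.009]],
  [0,[-0.0005,0.0035,-0.0002],[0.005,0.0,-0.019]],
  [0,[-0.0005,0.0057,-0.0002],[0.009,0.0,-0.033]],
  [0,[-0.0004,0.0084,-0.0002],[0.013,0.0,-0.05]],
  [0,[-0.0002,0.0117,-0.0001],[0.019,0.0,-0.07]],
  [0,[0.0001,0.0149,0.0],[0.024,0.0,-0.09]],
  [0,[0.0004,0.0182,0.0],[0.029,0.0,-0.11]],
  [0,[0.0008,0.0214,0.0002],[0.035,0.0,-0.131]],
  [0,[0.0013,0.0247,0.0003],[0.04,0.0,-0.151]],
])

```text
time: 4.62
ee_pos: [0.5014, -0.1148, 0.1042]
eef_rot: [0.914, 0.384, 0.12, -0.051]
ft_force: [-1.0, 0.4, 1.0]
width: 0.0002
```

arm_command([
  [0,[0.0,0.0033,0.0],[0.005,0.0,-0.02]],
  [0,[0.0001,0.0065,0.0],[0.011,0.0,-0.04]],
  [0,[0.0003,0.0098,0.0001],[0.016,0.0,-0.061]],
  [0,[0.0005,0.0131,0.0001],[0.022,0.0,-0.081]],
  [0,[0.0008,0.0163,0.0002],[0.027,0.0,-0.101]],
  [0,[0.0012,0.0196,0.0003],[0.033,0.0,-0.121]],
  [0,[0.0016,0.0228,0.0004],[0.038,0.0,-0.142]],
  [0,[0.0021,0.026,0.0006],[0.043,0.0,-0.162]],
  [0,[0.0027,0.0293,0.0007],[0.049,0.0,-0.182]],
  [0,[0.0033,0.0325,0.0009],[0.054,0.0,-0.202]],
])

```text
time: 5.45
ee_pos: [0.5271, -0.1351, 0.1042]
eef_rot: [0.869, 0.477, 0.114, -0.063]
ft_force: [-1.2, -0.1, -0.7]
width: 0.0003
```

```bash
python3 - <<'E'
from ov import *
from plan import *
c=cur();q=pose(-122.5,.138,.037);print(c[0],q[0],np.rad2deg((c[1].inv()*q[1]).magnitude()),read_state()["ft_force"],read_state()["joint_positions"])
overlay("c",[.6112,-.0027,.134],np.deg2rad(13.5+18),np.deg2rad(58.1+18))
E
```

```text
[ 0.52708206 -0.1350788   0.10420144] [ 0.52731822 -0.13436802  0.10461481] 0.07360960025184392 [-1.23568366 -0.10277693 -0.74047908] [ 0.81509051  0.3904503  -0.59938957  1.89704343 -0.04374995  0.83763181
 -0.277862  ]
```

View pics/c_scene.png

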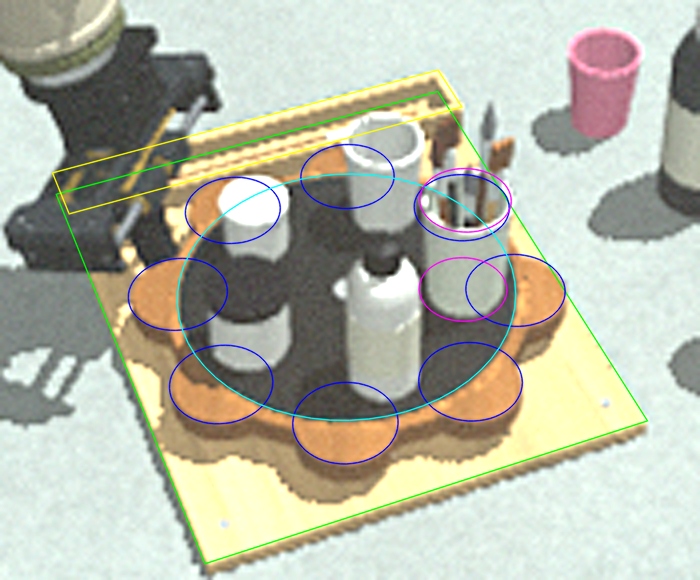

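View pics/c_top.png

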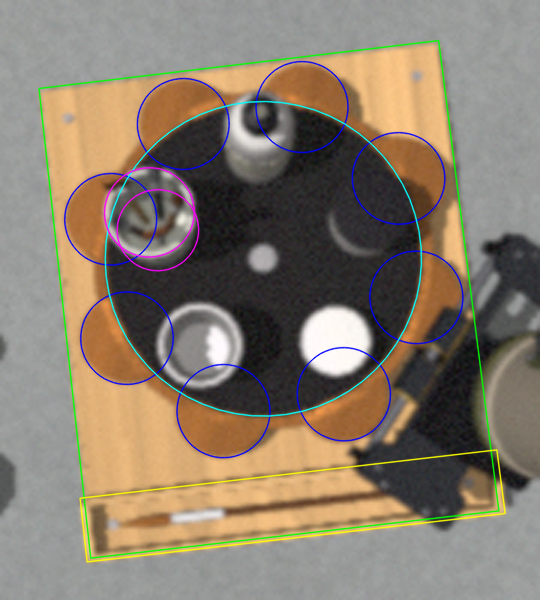

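The turntable has turned about 18° and everything on it rides along. The overlay predicted from +18° matches. I'll carry on with the same arc step, 12° per call.

arm_command([
  [0,[0.0,0.0033,0.0],[0.005,0.0,-0.02]],
  [0,[0.0001,0.0065,0.0],[0.011,0.0,-0.04]],
  [0,[0.0003,0.0098,0.0001],[0.016,0.0,-0.061]],
  [0,[0.0005,0.0131,0.0001],[0.022,0.0,-0.081]],
  [0,[0.0008,0.0163,0.0002],[0.027,0.0,-0.101]],
  [0,[0.0012,0.0196,0.0003],[0.033,0.0,-0.121]],
  [0,[0.0016,0.0228,0.0004],[0.038,0.0,-0.142]],
  [0,[0.0021,0.026,0.0006],[0.043,0.0,-0.162]],
  [0,[0.0027,0.0293,0.0007],[0.049,0.0,-0.182]],
  [0,[0.0033,0.0325,0.0009],[0.054,0.0,-0.202]],
])

```text
time: 6.38
ee_pos: [0.5564, -0.1496, 0.1042]
eef_rot: [0.814, 0.565, 0.107, -0.074]
ft_force: [-0.6, 1.0, 0.8]
width: 0.0005
```

arm_command([
  [0,[0.0,0.0033,0.0],[0.005,0.0,-0.02]],
  [0,[0.0001,0.0065,0.0],[0.011,0.0,-0.04]],
  [0,[0.0003,0.0098,0.0001],[0.016,0.0,-0.061]],
  [0,[0.0005,0.0131,0.0001],[0.022,0.0,-0.081]],
  [0,[0.0008,0.0163,0.0002],[0.027,0.0,-0.101]],
  [0,[0.0012,0.0196,0.0003],[0.033,0.0,-0.121]],
  [0,[0.0016,0.0228,0.0004],[0.038,0.0,-0.142]],
  [0,[0.0021,0.026,0.0006],[0.043,0.0,-0.162]],
  [0,[0.0027,0.0293,0.0007],[0.049,0.0,-0.182]],
  [0,[0.0033,0.0325,0.0009],[0.054,0.0,-0.202]],
])

```text
time: 7.22
ee_pos: [0.588, -0.1577, 0.1041]
eef_rot: [0.751, 0.647, 0.099, -0.085]
ft_force: [-0.9, 0.3, -0.4]
width: 0.0003
```

arm_command([
  [0,[0.0,0.0033,0.0],[0.005,0.0,-0.02]],
  [0,[0.0001,0.0065,0.0],[0.011,0.0,-0.04]],
  [0,[0.0003,0.0098,0.0001],[0.016,0.0,-0.061]],
  [0,[0.0005,0.0131,0.0001],[0.022,0.0,-0.081]],
  [0,[0.0008,0.0163,0.0002],[0.027,0.0,-0.101]],
  [0,[0.0012,0.0196,0.0003],[0.033,0.0,-0.121]],
  [0,[0.0016,0.0228,0.0004],[0.038,0.0,-0.142]],
  [0,[0.0021,0.026,0.0006],[0.043,0.0,-0.162]],
  [0,[0.0027,0.0293,0.0007],[0.049,0.0,-0.182]],
  [0,[0.0033,0.0325,0.0009],[0.054,0.0,-0.202]],
])

```text
time: 8.05
ee_pos: [0.6207, -0.1592, 0.1041]
eef_rot: [0.679, 0.722, 0.089, -0.095]
ft_force: [-1.0, -1.5, 0.6]
width: 0.0005
```

```bash
python3 - <<'E'
from ov import *
from plan import *
c=cur();q=pose(-86.5,.138,.037);print(c[0],q[0],np.rad2deg((c[1].inv()*q[1]).magnitude()),read_state()["ft_force"],np.round(read_state()["joint_positions"],2))
overlay("d",[.6112,-.0027,.134],np.deg2rad(13.5+54),np.deg2rad(58.1+54))
E
```

```text
[ 0.62066801 -0.15917464  0.10414966] [ 0.62073074 -0.15852614  0.10461481] 0.03056597026061043 [-0.98979794 -1.47455034  0.55208781] [ 0.74  0.68 -0.64  1.51  0.15  1.14  0.2 ]
```

View pics/d_top.png

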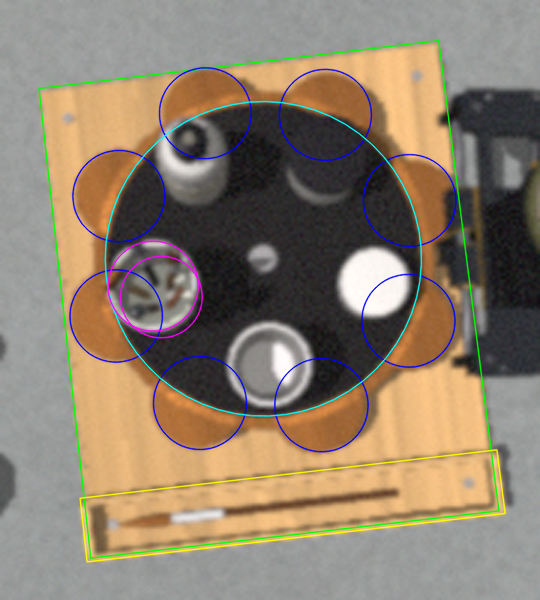

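Still tracking: the pot is at crop (155,287), and the forces are about 1 N. Five more steps of 12°.

arm_command([
  [0,[0.0,0.0033,0.0],[0.005,0.0,-0.02]],
  [0,[0.0001,0.0065,0.0],[0.011,0.0,-0.04]],
  [0,[0.0003,0.0098,0.0001],[0.016,0.0,-0.061]],
  [0,[0.0005,0.0131,0.0001],[0.022,0.0,-0.081]],
  [0,[0.0008,0.0163,0.0002],[0.027,0.0,-0.101]],
  [0,[0.0012,0.0196,0.0003],[0.033,0.0,-0.121]],
  [0,[0.0016,0.0228,0.0004],[0.038,0.0,-0.142]],
  [0,[0.0021,0.026,0.0006],[0.043,0.0,-0.162]],
  [0,[0.0027,0.0293,0.0007],[0.049,0.0,-0.182]],
  [0,[0.0033,0.0325,0.0009],[0.054,0.0,-0.202]],
])

```text
time: 8.98
ee_pos: [0.6529, -0.1537, 0.1041]
eef_rot: [0.6, 0.789, 0.079, -0.104]
ft_force: [-0.6, 0.3, -0.4]
width: -0.0001
```

arm_command([
  [0,[0.0,0.0033,0.0],[0.005,0.0,-0.02]],
  [0,[0.0001,0.0065,0.0],[0.011,0.0,-0.04]],
  [0,[0.0003,0.0098,0.0001],[0.016,0.0,-0.061]],
  [0,[0.0005,0.0131,0.0001],[0.022,0.0,-0.081]],
  [0,[0.0008,0.0163,0.0002],[0.027,0.0,-0.101]],
  [0,[0.0012,0.0196,0.0003],[0.033,0.0,-0.121]],
  [0,[0.0016,0.0228,0.0004],[0.038,0.0,-0.142]],
  [0,[0.0021,0.026,0.0006],[0.043,0.0,-0.162]],
  [0,[0.0027,0.0293,0.0007],[0.049,0.0,-0.182]],
  [0,[0.0033,0.0325,0.0009],[0.054,0.0,-0.202]],
])

```text
time: 9.82
ee_pos: [0.6833, -0.1418, 0.1041]
eef_rot: [0.515, 0.847, 0.068, -0.111]
ft_force: [0.2, -0.5, -1.2]
width: 0.0006
```

arm_command([
  [0,[0.0,0.0033,0.0],[0.005,0.0,-0.02]],
  [0,[0.0001,0.0065,0.0],[0.011,0.0,-0.04]],
  [0,[0.0003,0.0098,0.0001],[0.016,0.0,-0.061]],
  [0,[0.0005,0.0131,0.0001],[0.022,0.0,-0.081]],
  [0,[0.0008,0.0163,0.0002],[0.027,0.0,-0.101]],
  [0,[0.0012,0.0196,0.0003],[0.033,0.0,-0.121]],
  [0,[0.0016,0.0228,0.0004],[0.038,0.0,-0.142]],
  [0,[0.0021,0.026,0.0006],[0.043,0.0,-0.162]],
  [0,[0.0027,0.0293,0.0007],[0.049,0.0,-0.182]],
  [0,[0.0033,0.0325,0.0009],[0.054,0.0,-0.202]],
])

```text
time: 10.65
ee_pos: [0.7106, -0.1238, 0.1041]
eef_rot: [0.423, 0.897, 0.056, -0.118]
ft_force: [0.6, -1.4, 0.2]
width: 0.0008
```

arm_command([
  [0,[0.0,0.0033,0.0],[0.005,0.0,-0.02]],
  [0,[0.0001,0.0065,0.0],[0.011,0.0,-0.04]],
  [0,[0.0003,0.0098,0.0001],[0.016,0.0,-0.061]],
  [0,[0.0005,0.0131,0.0001],[0.022,0.0,-0.081]],
  [0,[0.0008,0.0163,0.0002],[0.027,0.0,-0.101]],
  [0,[0.0012,0.0196,0.0003],[0.033,0.0,-0.121]],
  [0,[0.0016,0.0228,0.0004],[0.038,0.0,-0.142]],
  [0,[0.0021,0.026,0.0006],[0.043,0.0,-0.162]],
  [0,[0.0027,0.0293,0.0007],[0.049,0.0,-0.182]],
  [0,[0.0033,0.0325,0.0009],[0.054,0.0,-0.202]],
])

```text
time: 11.48
ee_pos: [0.7335, -0.1003, 0.104]
eef_rot: [0.327, 0.936, 0.043, -0.123]
ft_force: [1.4, -1.6, -0.8]
width: 0.0004
```

```bash
python3 - <<'E'
from ov import *
from plan import *
c=cur();q=pose(-38.5,.138,.037);print(c[0],q[0],np.rad2deg((c[1].inv()*q[1]).magnitude()),read_state()["ft_force"],np.round(read_state()["joint_positions"],2))
overlay("e",[.6112,-.0027,.134],np.deg2rad(13.5+102),np.deg2rad(58.1+102))
E
```

```text
[ 0.73347965 -0.10031112  0.10402902] [ 0.7333787  -0.09988532  0.10461481] 0.06786250870678105 [ 1.37548534 -1.59246294 -0.79788277] [ 0.47  0.97 -0.69  1.02  0.39  1.5   0.8 ]
```

View pics/e_top.png

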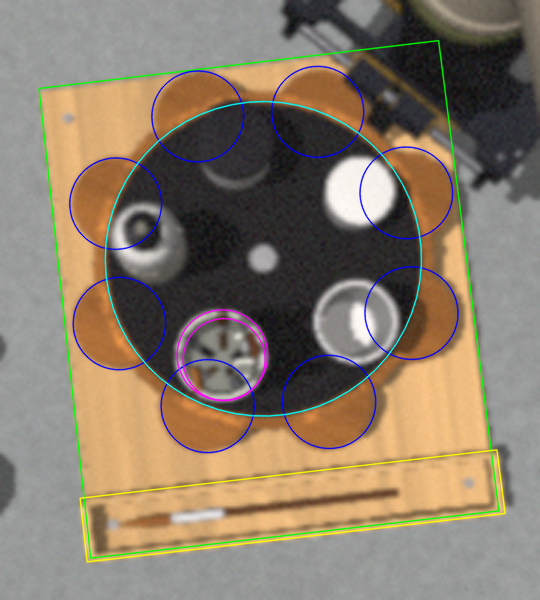

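View pics/e_scene.png

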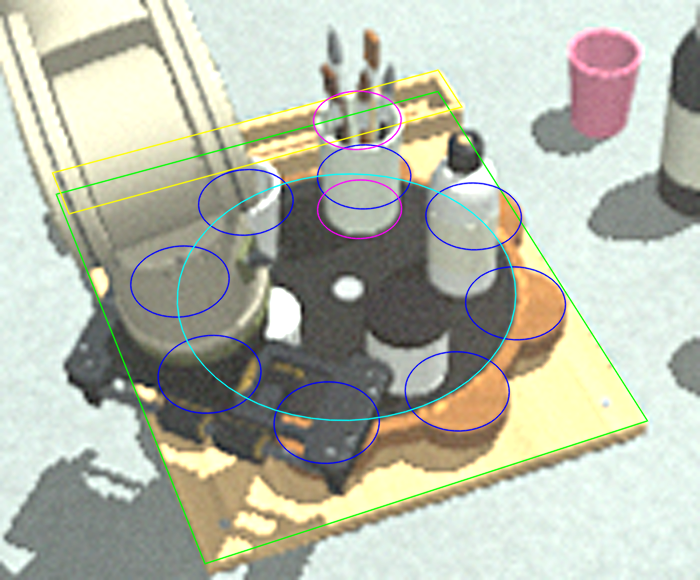

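View pics/e_scene_full.png

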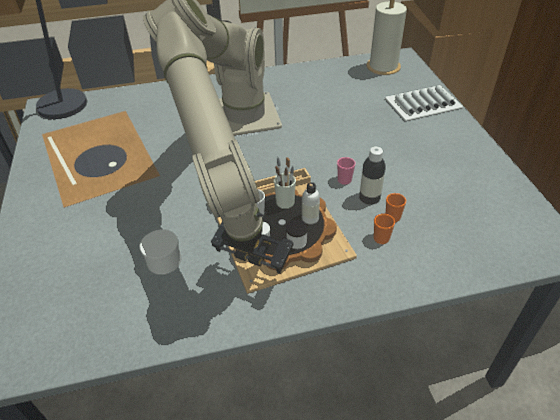

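View pics/e_top_full.png

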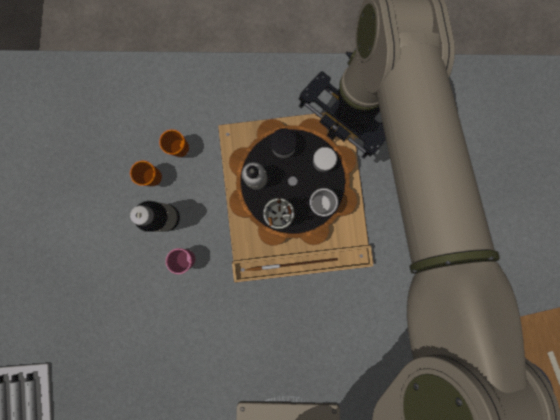

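The arm stays to the right of the items and high. Going on: 12°, then a decelerating finish short of target.

arm_command([
  [0,[0.0,0.0033,0.0],[0.005,0.0,-0.02]],
  [0,[0.0001,0.0065,0.0],[0.011,0.0,-0.04]],
  [0,[0.0003,0.0098,0.0001],[0.016,0.0,-0.061]],
  [0,[0.0005,0.0131,0.0001],[0.022,0.0,-0.081]],
  [0,[0.0008,0.0163,0.0002],[0.027,0.0,-0.101]],
  [0,[0.0012,0.0196,0.0003],[0.033,0.0,-0.121]],
  [0,[0.0016,0.0228,0.0004],[0.038,0.0,-0.142]],
  [0,[0.0021,0.026,0.0006],[0.043,0.0,-0.162]],
  [0,[0.0027,0.0293,0.0007],[0.049,0.0,-0.182]],
  [0,[0.0033,0.0325,0.0009],[0.054,0.0,-0.202]],
])

```text
time: 12.42
ee_pos: [0.7511, -0.0728, 0.104]
eef_rot: [0.228, 0.965, 0.03, -0.127]
ft_force: [0.1, -0.7, -0.4]
width: 0.0004
```

```bash
python3 - <<'E'
from ov import *
from plan import *
c=cur();q=pose(-26.5,.138,.037);print(c[0],q[0],np.rad2deg((c[1].inv()*q[1]).magnitude()),read_state()["ft_force"],np.round(read_state()["joint_positions"],2))
a=-26.5;A=[]
for s in [1.2,1.2,1.2,1.2,1.2,1.1,.9,.7,.5,.3]: a+=s;A.append(a)
print(a);rows(q,[pose(x,.138,.037) for x in A])
overlay("f",[.6112,-.0027,.134],np.deg2rad(13.5+114),np.deg2rad(58.1+114.3))
E
```

```text
[ 0.75105786 -0.07280246  0.10400596] [ 0.75091477 -0.07235921  0.10461481] 0.08914029584268474 [ 0.05931045 -0.71366753 -0.38297766] [ 0.39  1.02 -0.7   0.94  0.44  1.57  0.95]
-17.000000000000004
[[0,[0.0,0.0033,0.0],[0.005,0.0,-0.02]],[0,[0.0001,0.0065,0.0],[0.011,0.0,-0.04]],[0,[0.0003,0.0098,0.0001],[0.016,0.0,-0.061]],[0,[0.0005,0.0131,0.0001],[0.022,0.0,-0.081]],[0,[0.0008,0.0163,0.0002],[0.027,0.0,-0.101]],[0,[0.0012,0.0193,0.0003],[0.032,0.0,-0.12]],[0,[0.0015,0.0217,0.0004],[0.036,0.0,-0.135]],[0,[0.0017,0.0236,0.0005],[0.039,0.0,-0.147]],[0,[0.0019,0.025,0.0005],[0.042,0.0,-0.155]],[0,[0.0021,0.0258,0.0006],[0.043,0.0,-0.16]]]
```

View pics/f_top.png

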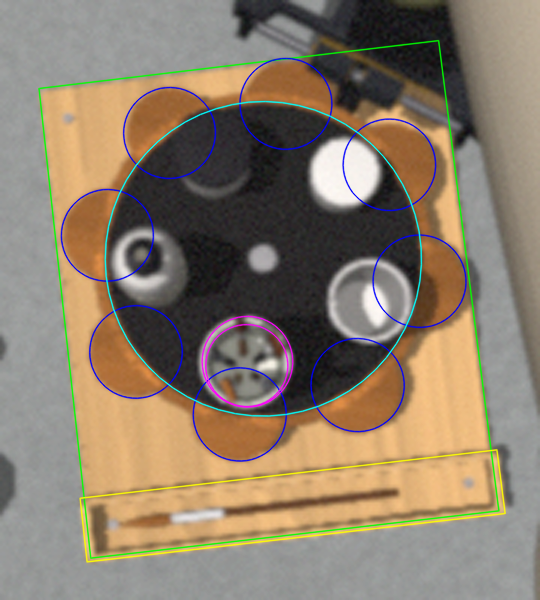

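arm_command([
  [0,[0.0,0.0033,0.0],[0.005,0.0,-0.02]],
  [0,[0.0001,0.0065,0.0],[0.011,0.0,-0.04]],
  [0,[0.0003,0.0098,0.0001],[0.016,0.0,-0.061]],
  [0,[0.0005,0.0131,0.0001],[0.022,0.0,-0.081]],
  [0,[0.0008,0.0163,0.0002],[0.027,0.0,-0.101]],
  [0,[0.0012,0.0193,0.0003],[0.032,0.0,-0.12]],
  [0,[0.0015,0.0217,0.0004],[0.036,0.0,-0.135]],
  [0,[0.0017,0.0236,0.0005],[0.039,0.0,-0.147]],
  [0,[0.0019,0.025,0.0005],[0.042,0.0,-0.155]],
  [0,[0.0021,0.0258,0.0006],[0.043,0.0,-0.16]],
])

```text
time: 13.35
ee_pos: [0.7606, -0.0488, 0.104]
eef_rot: [0.148, 0.98, 0.019, -0.129]
ft_force: [0.5, -1.8, 0.8]
width: 0.0007
```

```bash
python3 - <<'E'
from ov import *
from plan import *
c=cur();q=pose(-17,.138,.037);print(c[0],q[0],read_state()["ft_force"],np.round(read_state()["joint_positions"],2))
overlay("g",[.6112,-.0027,.134],np.deg2rad(13.5+124),np.deg2rad(58.1+124))
E
```

```text
[ 0.76064779 -0.04882124  0.10398878] [ 0.76049575 -0.04834429  0.10461481] [ 0.54589795 -1.75805549  0.79866963] [ 0.34  1.04 -0.71  0.89  0.49  1.61  1.07]
```

View pics/g_top.png

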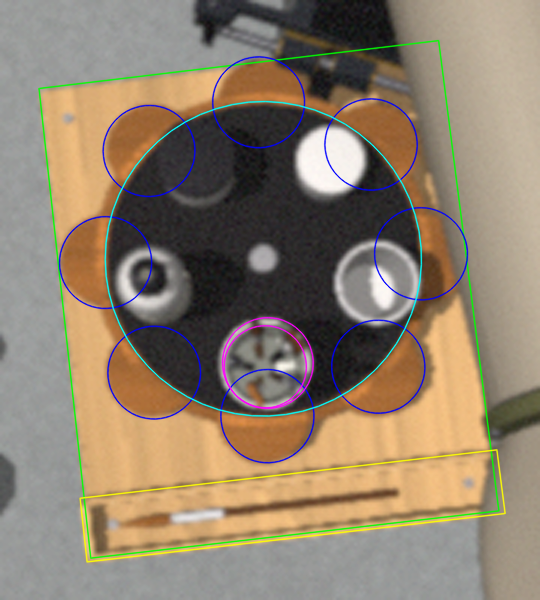

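View pics/g_scene.png

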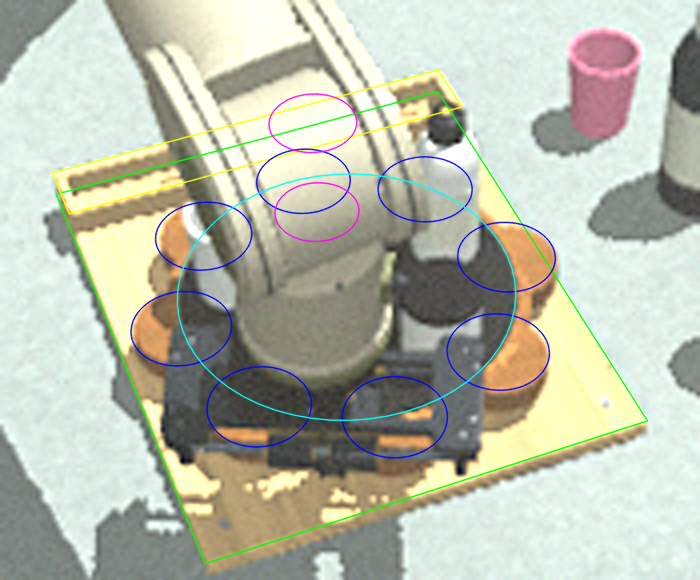

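```bash
python3 - <<'E'
from plan import *
q=pose(-17,.138,.037);a=-17;A=[]
for s in [.3,.5,.6,.7,.8,.7,.6,.4,.2,.1]: a+=s;A.append(a)
print(a);rows(q,[pose(x,.138,.037) for x in A])
E
```

```text
-12.100000000000001
[[0,[0.0,0.0008,0.0],[0.001,0.0,-0.005]],[0,[0.0,0.0022,0.0],[0.004,0.0,-0.013]],[0,[0.0,0.0038,0.0],[0.006,0.0,-0.024]],[0,[0.0001,0.0057,0.0],[0.009,0.0,-0.035]],[0,[0.0002,0.0079,0.0001],[0.013,0.0,-0.049]],[0,[0.0003,0.0098,0.0001],[0.016,0.0,-0.061]],[0,[0.0004,0.0114,0.0001],[0.019,0.0,-0.071]],[0,[0.0005,0.0125,0.0001],[0.021,0.0,-0.078]],[0,[0.0005,0.0131,0.0001],[0.022,0.0,-0.081]],[0,[0.0006,0.0133,0.0001],[0.022,0.0,-0.083]]]
```

arm_command([
  [0,[0.0,0.0008,0.0],[0.001,0.0,-0.005]],
  [0,[0.0,0.0022,0.0],[0.004,0.0,-0.013]],
  [0,[0.0,0.0038,0.0],[0.006,0.0,-0.024]],
  [0,[0.0001,0.0057,0.0],[0.009,0.0,-0.035]],
  [0,[0.0002,0.0079,0.0001],[0.013,0.0,-0.049]],
  [0,[0.0003,0.0098,0.0001],[0.016,0.0,-0.061]],
  [0,[0.0004,0.0114,0.0001],[0.019,0.0,-0.071]],
  [0,[0.0005,0.0125,0.0001],[0.021,0.0,-0.078]],
  [0,[0.0005,0.0131,0.0001],[0.022,0.0,-0.081]],
  [0,[0.0006,0.0133,0.0001],[0.022,0.0,-0.083]],
])

```text
time: 14.28
ee_pos: [0.7639, -0.036, 0.104]
eef_rot: [0.106, 0.986, 0.014, -0.13]
ft_force: [1.9, -0.4, 0.7]
width: 0.0005
```

```bash
python3 - <<'E'
from ov import *
overlay("i",[.6112,-.0027,.134],np.deg2rad(13.5+129.3),np.deg2rad(187.7))
print(read_state()["ft_force"])
E
```

```text
[ 1.25301424 -0.78580746  0.26554346]
```

View pics/i_top.png

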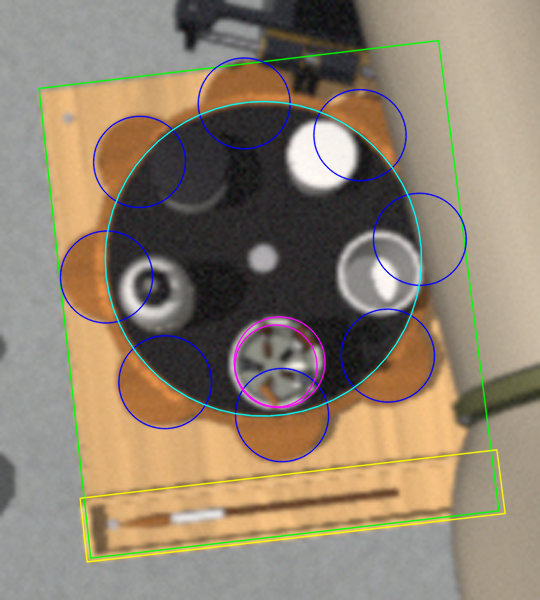

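The pot is on target: its rim centre is about (277,363) and the target circle is at (277,362). Next I ease off the lobe, back out radially and rise.

```bash
python3 - <<'E'
from plan import *
q=pose(-12.1,.138,.037);b=pose(-13.5,.139,.037);r=pose(-13.5,.168,.037);L=interp(q,b,3)+interp(b,r,7)
e=rows(q,L)
u=pose(-13.5,.18,.20);e=rows(e,interp(e,u,8)+[u]*2)
h=pose(-60,.30,.25);rows(u,interp(u,h,10))
h2=pose(-90,.34,.25);rows(h,interp(h,h2,10))
E
```

```text
[[0,[-0.0003,-0.0013,-0.0001],[-0.002,0.0,0.008]],[0,[-0.0006,-0.0026,-0.0002],[-0.004,0.0,0.016]],[0,[-0.0009,-0.0038,-0.0002],[-0.006,0.0,0.024]],[0,[-0.0049,-0.0039,-0.0013],[-0.006,0.0,0.024]],[0,[-0.0089,-0.004,-0.0024],[-0.006,0.0,0.024]],[0,[-0.0129,-0.0041,-0.0035],[-0.006,0.0,0.024]],[0,[-0.0169,-0.0042,-0.0045],[-0.006,0.0,0.024]],[0,[-0.0209,-0.0043,-0.0056],[-0.006,0.0,0.024]],[0,[-0.0249,-0.0044,-0.0067],[-0.006,0.0,0.024]],[0,[-0.0289,-0.0045,-0.0078],[-0.006,0.0,0.024]]]
[[0,[0.0038,0.0,-0.0201],[0.0,0.0,0.0]],[0,[0.0076,0.0,-0.0401],[0.0,0.0,0.0]],[0,[0.0115,0.0,-0.0602],[0.0,0.0,0.0]],[0,[0.0153,0.0,-0.0803],[0.0,0.0,0.0]],[0,[0.0191,0.0,-0.1003],[0.0,0.0,0.0]],[0,[0.0229,0.0,-0.1204],[0.0,0.0,0.0]],[0,[0.0268,0.0,-0.1405],[0.0,0.0,0.0]],[0,[0.0306,0.0,-0.1606],[0.0,0.0,0.0]],[0,[0.0306,0.0,-0.1606],[0.0,0.0,0.0]],[0,[0.0306,0.0,-0.1606],[0.0,0.0,0.0]]]
[[0,[-0.0007,-0.0231,-0.0054],[-0.021,0.0,0.078]],[0,[-0.0014,-0.0462,-0.0107],[-0.042,0.0,0.157]],[0,[-0.0022,-0.0692,-0.0161],[-0.063,0.0,0.235]],[0,[-0.0029,-0.0923,-0.0215],[-0.084,0.0,0.314]],[0,[-0.0036,-0.1154,-0.0268],[-0.105,0.0,0.392]],[0,[-0.0043,-0.1385,-0.0322],[-0.126,0.0,0.47]],[0,[-0.005,-0.1615,-0.0376],[-0.147,0.0,0.549]],[0,[-0.0058,-0.1846,-0.043],[-0.168,0.0,0.627]],[0,[-0.0065,-0.2077,-0.0483],[-0.189,0.0,0.706]],[0,[-0.0072,-0.2308,-0.0537],[-0.21,0.0,0.784]]]
[[0,[0.0008,-0.0179,0.0002],[-0.014,0.0,0.051]],[0,[0.0015,-0.0358,0.0004],[-0.027,0.0,0.101]],[0,[0.0023,-0.0537,0.0006],[-0.041,0.0,0.152]],[0,[0.0031,-0.0716,0.0008],[-0.054,0.0,0.202]],[0,[0.0039,-0.0895,0.001],[-0.068,0.0,0.253]],[0,[0.0046,-0.1074,0.0012],[-0.081,0.0,0.303]],[0,[0.0054,-0.1253,0.0014],[-0.095,0.0,0.354]],[0,[0.0062,-0.1432,0.0017],[-0.108,0.0,0.405]],[0,[0.0069,-0.1612,0.0019],[-0.122,0.0,0.455]],[0,[0.0077,-0.1791,0.0021],[-0.136,0.0,0.506]]]
```

arm_command([
  [0,[-0.0003,-0.0013,-0.0001],[-0.002,0.0,0.008]],
  [0,[-0.0006,-0.0026,-0.0002],[-0.004,0.0,0.016]],
  [0,[-0.0009,-0.0038,-0.0002],[-0.006,0.0,0.024]],
  [0,[-0.0049,-0.0039,-0.0013],[-0.006,0.0,0.024]],
  [0,[-0.0089,-0.004,-0.0024],[-0.006,0.0,0.024]],
  [0,[-0.0129,-0.0041,-0.0035],[-0.006,0.0,0.024]],
  [0,[-0.0169,-0.0042,-0.0045],[-0.006,0.0,0.024]],
  [0,[-0.0209,-0.0043,-0.0056],[-0.006,0.0,0.024]],
  [0,[-0.0249,-0.0044,-0.0067],[-0.006,0.0,0.024]],
  [0,[-0.0289,-0.0045,-0.0078],[-0.006,0.0,0.024]],
])

```text
time: 15.22
ee_pos: [0.7926, -0.047, 0.104]
eef_rot: [0.118, 0.984, 0.015, -0.13]
ft_force: [0.4, 0.3, 0.4]
width: 0.0003
```

arm_command([
  [0,[0.0038,0.0,-0.0201],[0,0,0]],
  [0,[0.0076,0.0,-0.0401],[0,0,0]],
  [0,[0.0115,0.0,-0.0602],[0,0,0]],
  [0,[0.0153,0.0,-0.0803],[0,0,0]],
  [0,[0.0191,0.0,-0.1003],[0,0,0]],
  [0,[0.0229,0.0,-0.1204],[0,0,0]],
  [0,[0.0268,0.0,-0.1405],[0,0,0]],
  [0,[0.0306,0.0,-0.1606],[0,0,0]],
  [0,[0.0306,0.0,-0.1606],[0,0,0]],
  [0,[0.0306,0.0,-0.1606],[0,0,0]],
])

```text
time: 16.05
ee_pos: [0.8043, -0.0494, 0.2682]
eef_rot: [0.118, 0.985, 0.016, -0.128]
ft_force: [-0.1, 0.3, -0.7]
width: 0.0001
```

arm_command([
  [0,[-0.0007,-0.0231,-0.0054],[-0.021,0.0,0.078]],
  [0,[-0.0014,-0.0462,-0.0107],[-0.042,0.0,0.157]],
  [0,[-0.0022,-0.0692,-0.0161],[-0.063,0.0,0.235]],
  [0,[-0.0029,-0.0923,-0.0215],[-0.084,0.0,0.314]],
  [0,[-0.0036,-0.1154,-0.0268],[-0.105,0.0,0.392]],
  [0,[-0.0043,-0.1385,-0.0322],[-0.126,0.0,0.47]],
  [0,[-0.005,-0.1615,-0.0376],[-0.147,0.0,0.549]],
  [0,[-0.0058,-0.1846,-0.043],[-0.168,0.0,0.627]],
  [0,[-0.0065,-0.2077,-0.0483],[-0.189,0.0,0.706]],
  [0,[-0.0072,-0.2308,-0.0537],[-0.21,0.0,0.784]],
])

```text
time: 16.88
ee_pos: [0.7696, -0.2743, 0.314]
eef_rot: [0.489, 0.862, 0.065, -0.115]
ft_force: [0.1, -1.8, -1.8]
width: 0.0002
```

arm_command([
  [0,[0.0008,-0.0179,0.0002],[-0.014,0.0,0.051]],
  [0,[0.0015,-0.0358,0.0004],[-0.027,0.0,0.101]],
  [0,[0.0023,-0.0537,0.0006],[-0.041,0.0,0.152]],
  [0,[0.0031,-0.0716,0.0008],[-0.054,0.0,0.202]],
  [0,[0.0039,-0.0895,0.001],[-0.068,0.0,0.253]],
  [0,[0.0046,-0.1074,0.0012],[-0.081,0.0,0.303]],
  [0,[0.0054,-0.1253,0.0014],[-0.095,0.0,0.354]],
  [0,[0.0062,-0.1432,0.0017],[-0.108,0.0,0.405]],
  [0,[0.0069,-0.1612,0.0019],[-0.122,0.0,0.455]],
  [0,[0.0077,-0.1791,0.0021],[-0.136,0.0,0.506]],
])

```text
time: 17.72
ee_pos: [0.6116, -0.3585, 0.3133]
eef_rot: [0.695, 0.707, 0.091, -0.095]
ft_force: [0.1, 0.2, -0.2]
width: 0.0006
```

```bash
python3 - <<'E'
from ov import *
overlay("j",[.6112,-.0027,.134],np.deg2rad(13.5+129.3),np.deg2rad(187.7))
print(read_state()["ft_force"],read_state()["time"])
E
```

```text
[ 0.29079309 -0.91185261 -0.21710676] 17.8167
```

View pics/j_top.png

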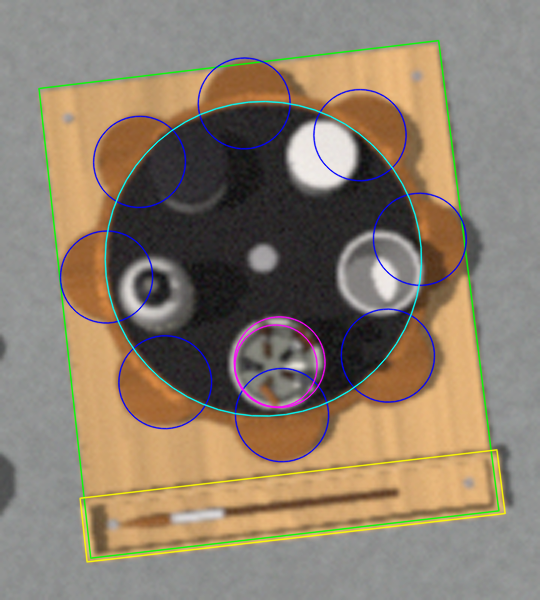

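View pics/j_scene.png

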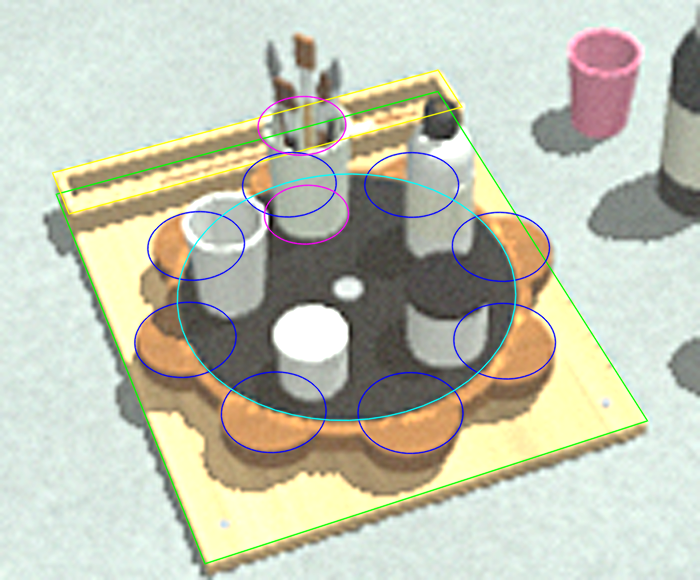

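View pics/j_scene_full.png

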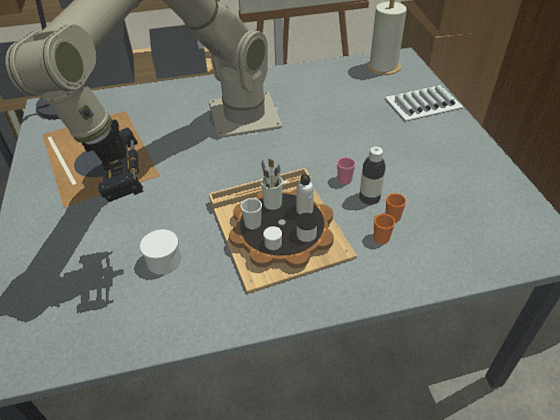

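```bash
python3 - <<'E'
import cv2
a=cv2.imread("pics/j_top_full.png")[155:275,235:345];cv2.imwrite("pics/k1.png",cv2.convertScaleAbs(cv2.resize(a,None,fx=5,fy=5,interpolation=cv2.INTER_CUBIC),alpha=1.6))
a=cv2.imread("pics/j_scene_full.png")[150:240,220:330];cv2.imwrite("pics/k2.png",cv2.resize(a,None,fx=6,fy=6,interpolation=cv2.INTER_CUBIC))
E
```

```text
(no output)
```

View pics/k1.png

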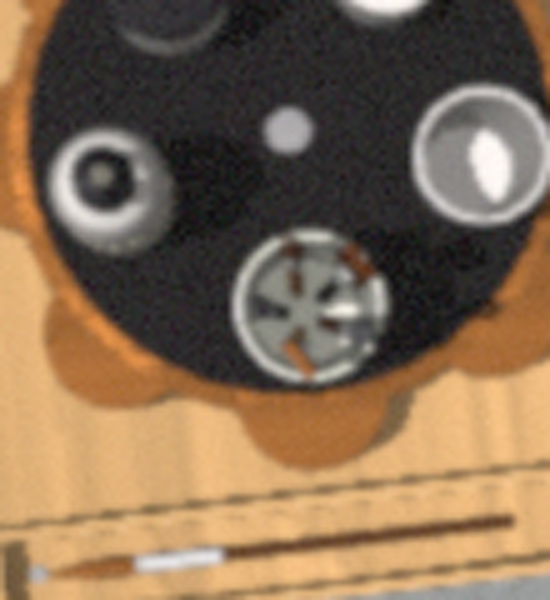

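View pics/k2.png

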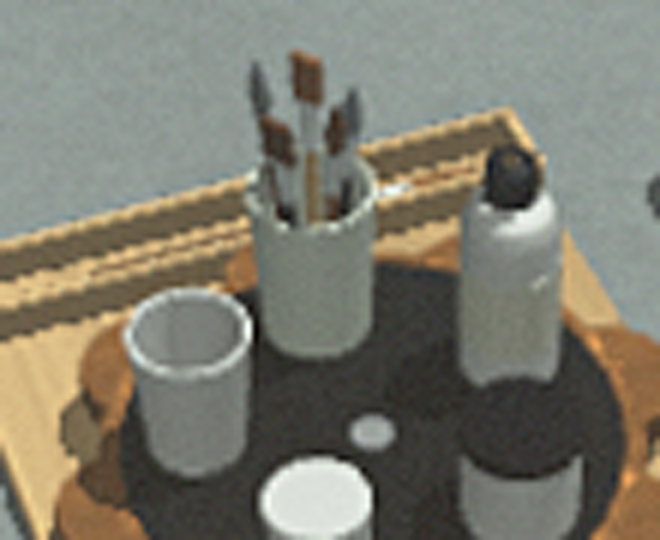

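```bash
python3 - <<'E'
from h import *; from bench import *
T=camera("top");S=camera("scene")
k1=lambda u,v:np.array([u/5+235-.4,v/5+155-.4]);k2=lambda u,v:np.array([u/6+220-.42,v/6+150-.42])
X=ray(T,k1(310.5,306.5),.137);print("top",X)
print("hub",ray(T,k1(289,131),.056),ray(S,k2(372,433),.056))
# scene: u only, with radius constraint .08
for C in([.6112,-.0027],[.6105,-.0022]):
  d=X[:2]-C;print(np.hypot(*d),np.rad2deg(np.arctan2(d[1],d[0]))%360)
  for z,u in((.137,311.5),(.052,317)):
    f=lambda a:proj(S,[C[0]+.08*np.cos(a[0]),C[1]+.08*np.sin(a[0]),z])[0,0]-k2(u,0)[0]
    print(z,np.rad2deg(least_squares(f,[3.27]).x)%360)
# yaw from edges, each view
for n,c,pts in(("T",T,[(tz(42,92),.015),(tz(437,45),.015),(tz(90,560),.037),(tz(504,512),.037),(tz(83,500),.037),(tz(498,450),.037)]),("S",S,[(sz(645,385),.015),(sz(208,530),.015),(sz(437,35),.037),(sz(60,135),.037),(sz(462,70),.037),(sz(72,175),.037)])):
  W=[ray(c,*q)[:2] for q in pts]
  for a,b in((0,1),(2,3),(4,5)):
    d=W[a]-W[b];print(n,np.hypot(*d),np.rad2deg(np.arctan2(-d[0],d[1])))
  for a,b in((0,2),(1,3)):
    d=W[a]-W[b];print(n,np.hypot(*d),np.rad2deg(np.arctan2(d[1],d[0])), "mid")
  m=(W[2]+W[3])/2;print("trough front mid",m)
E
```

```text
top [ 0.53051325 -0.0114523   0.137     ]
hub [ 0.6099092  -0.00315485  0.056     ] [ 0.61453789 -0.00207072  0.056     ]
0.08116005255078641 186.1908191299578
0.137 [184.57843886]
0.052 [184.94033232]
0.08052009058274945 186.59824844198852
0.137 [184.83207923]
0.052 [185.1937948]
T 0.30627523771934734 7.631021034721637
T 0.30705150949623294 7.691790111133487
T 0.3087709338687132 7.9171100326524915
T 0.35783873226080953 7.711239084364176 mid
T 0.3575149974910335 7.83569069425719 mid
trough front mid [ 0.40694944 -0.03137152]
S 0.30645502046418444 8.166500894011822
S 0.3023093096881058 7.534031661749172
S 0.3070261089858773 7.415218982905178
S 0.3593304944456368 7.659243716832689 mid
S 0.3627278177257372 7.006164234125293 mid
trough front mid [ 0.41124007 -0.02874759]
```

Triangulation puts the pot at about 185.7°, against 187.7° for square, so it is about 2° short. There is plenty of time for a gentle 2° nudge from the free hollow near -60°.

```bash
python3 - <<'E'
from plan import *
c=cur()
A=pose(-60,.20,.14);rows(c,interp(c,A,10))
B=pose(-60,.165,.037);rows(A,interp(A,B,8)+[B]*2)
D=pose(-60,.138,.037);E=pose(-59,.138,.037);rows(B,interp(B,D,8)+interp(D,E,2))
L=[-58.6,-58.1,-57.6,-57.1,-56.6,-56.2,-55.8,-55.5,-55.3,-55.3]
F=rows(E,[pose(x,.138,.037) for x in L])
G=pose(-57,.139,.037);H=pose(-57,.17,.037);rows(F,interp(F,G,3)+interp(G,H,7))
I=pose(-57,.20,.18);rows(H,interp(H,I,8)+[I]*2)
J=pose(-80,.34,.25);rows(I,interp(I,J,10))
E
```

```text
[[0,[0.0131,0.0112,0.0145],[0.013,0.0,-0.049]],[0,[0.0262,0.0223,0.0291],[0.026,0.0,-0.097]],[0,[0.0393,0.0335,0.0436],[0.039,-0.001,-0.146]],[0,[0.0524,0.0446,0.0581],[0.051,-0.001,-0.195]],[0,[0.0656,0.0558,0.0727],[0.064,-0.001,-0.243]],[0,[0.0787,0.0669,0.0872],[0.077,-0.001,-0.292]],[0,[0.0918,0.0781,0.1017],[0.09,-0.002,-0.34]],[0,[0.1049,0.0892,0.1162],[0.103,-0.002,-0.389]],[0,[0.118,0.1004,0.1308],[0.116,-0.002,-0.438]],[0,[0.1311,0.1115,0.1453],[0.128,-0.002,-0.486]]]
[[0,[0.0009,0.0,0.0136],[0.0,0.0,0.0]],[0,[0.0018,0.0,0.0271],[0.0,0.0,0.0]],[0,[0.0027,0.0,0.0407],[0.0,0.0,0.0]],[0,[0.0036,0.0,0.0543],[0.0,0.0,0.0]],[0,[0.0045,0.0,0.0678],[0.0,0.0,0.0]],[0,[0.0054,0.0,0.0814],[0.0,0.0,0.0]],[0,[0.0063,0.0,0.095],[0.0,0.0,0.0]],[0,[0.0071,0.0,0.1085],[0.0,0.0,0.0]],[0,[0.0071,0.0,0.1085],[0.0,0.0,0.0]],[0,[0.0071,0.0,0.1085],[0.0,0.0,0.0]]]
[[0,[0.0033,0.0,0.0009],[0.0,0.0,0.0]],[0,[0.0065,0.0,0.0017],[0.0,0.0,0.0]],[0,[0.0098,0.0,0.0026],[0.0,0.0,0.0]],[0,[0.013,0.0,0.0035],[0.0,0.0,0.0]],[0,[0.0163,0.0,0.0044],[0.0,0.0,0.0]],[0,[0.0196,0.0,0.0052],[0.0,0.0,0.0]],[0,[0.02
[... 1244 characters left out ...]
0.0,-0.0912],[0.0,0.0,0.0]],[0,[0.006,0.0,-0.1094],[0.0,0.0,0.0]],[0,[0.007,0.0,-0.1277],[0.0,0.0,0.0]],[0,[0.008,0.0,-0.1459],[0.0,0.0,0.0]],[0,[0.008,0.0,-0.1459],[0.0,0.0,0.0]],[0,[0.008,0.0,-0.1459],[0.0,0.0,0.0]]]
[[0,[-0.009,-0.014,-0.0096],[-0.01,0.0,0.039]],[0,[-0.0179,-0.028,-0.0193],[-0.021,0.0,0.078]],[0,[-0.0269,-0.042,-0.0289],[-0.031,0.0,0.116]],[0,[-0.0358,-0.056,-0.0386],[-0.042,0.0,0.155]],[0,[-0.0448,-0.07,-0.0482],[-0.052,0.0,0.194]],[0,[-0.0538,-0.084,-0.0579],[-0.062,0.0,0.233]],[0,[-0.0627,-0.0979,-0.0675],[-0.073,0.0,0.271]],[0,[-0.0717,-0.1119,-0.0772],[-0.083,0.0,0.31]],[0,[-0.0807,-0.1259,-0.0868],[-0.094,0.0,0.349]],[0,[-0.0896,-0.1399,-0.0965],[-0.104,0.0,0.388]]]
```

arm_command([
  [0,[0.0131,0.0112,0.0145],[0.013,0.0,-0.049]],
  [0,[0.0262,0.0223,0.0291],[0.026,0.0,-0.097]],
  [0,[0.0393,0.0335,0.0436],[0.039,-0.001,-0.146]],
  [0,[0.0524,0.0446,0.0581],[0.051,-0.001,-0.195]],
  [0,[0.0656,0.0558,0.0727],[0.064,-0.001,-0.243]],
  [0,[0.0787,0.0669,0.0872],[0.077,-0.001,-0.292]],
  [0,[0.0918,0.0781,0.1017],[0.09,-0.002,-0.34]],
  [0,[0.1049,0.0892,0.1162],[0.103,-0.002,-0.389]],
  [0,[0.118,0.1004,0.1308],[0.116,-0.002,-0.438]],
  [0,[0.1311,0.1115,0.1453],[0.128,-0.002,-0.486]],
])

```text
time: 18.75
ee_pos: [0.7221, -0.1867, 0.206]
eef_rot: [0.492, 0.861, 0.066, -0.114]
ft_force: [0.1, -1.1, -0.5]
width: 0.0003
```

arm_command([
  [0,[0.0009,0.0,0.0136],[0,0,0]],
  [0,[0.0018,0.0,0.0271],[0,0,0]],
  [0,[0.0027,0.0,0.0407],[0,0,0]],
  [0,[0.0036,0.0,0.0543],[0,0,0]],
  [0,[0.0045,0.0,0.0678],[0,0,0]],
  [0,[0.0054,0.0,0.0814],[0,0,0]],
  [0,[0.0063,0.0,0.095],[0,0,0]],
  [0,[0.0071,0.0,0.1085],[0,0,0]],
  [0,[0.0071,0.0,0.1085],[0,0,0]],
  [0,[0.0071,0.0,0.1085],[0,0,0]],
])

```text
time: 19.58
ee_pos: [0.7034, -0.1591, 0.1041]
eef_rot: [0.494, 0.859, 0.066, -0.114]
ft_force: [0.7, -0.4, 1.4]
width: 0.0003
```

```bash
python3 - <<'E'
from ov import *
from plan import *
print(cur()[0],pose(-60,.165,.037)[0])
overlay("m",[.6112,-.0027,.134],np.deg2rad(13.5+127.7),np.deg2rad(187.7))
E
```

```text
[ 0.70335369 -0.15906989  0.10405199] [ 0.70275867 -0.16128426  0.10461481]
```

View pics/m_scene.png

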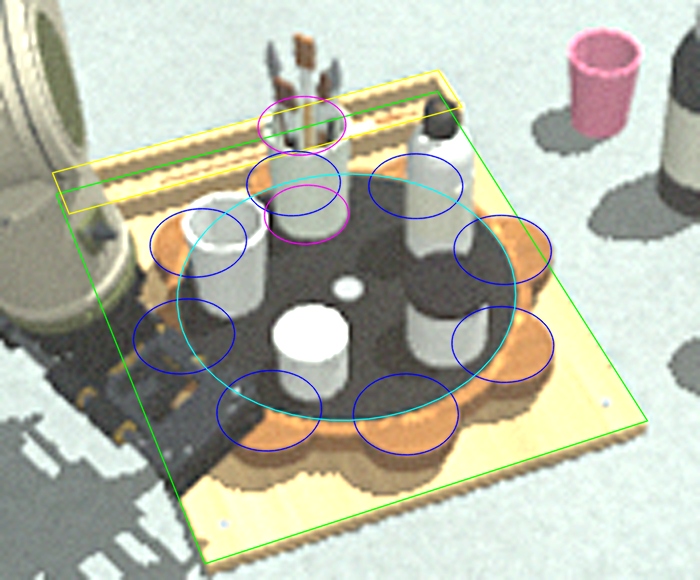

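```bash
python3 - <<'E'
from plan import *
c=cur()
D=pose(-60,.138,.037);E=pose(-59,.138,.037);rows(c,interp(c,D,8)+interp(D,E,2))
E
```

```text
[[0,[0.0032,-0.0002,0.001],[0.0,0.0,0.0]],[0,[0.0065,-0.0004,0.0021],[0.0,0.0,0.0]],[0,[0.0097,-0.0006,0.0031],[0.001,0.0,0.0]],[0,[0.0129,-0.0007,0.0041],[0.001,0.0,0.001]],[0,[0.0161,-0.0009,0.0051],[0.001,0.001,0.001]],[0,[0.0194,-0.0011,0.0062],[0.001,0.001,0.001]],[0,[0.0226,-0.0013,0.0072],[0.001,0.001,0.001]],[0,[0.0258,-0.0015,0.0082],[0.002,0.001,0.001]],[0,[0.0258,-0.0001,0.0082],[0.004,0.001,-0.007]],[0,[0.0258,0.0012,0.0082],[0.006,0.001,-0.016]]]
```

arm_command([
  [0,[0.0032,-0.0002,0.0009],[0,0,0]],
  [0,[0.0065,-0.0004,0.0018],[0,0,0]],
  [0,[0.0097,-0.0006,0.0026],[0.001,0,0]],
  [0,[0.0129,-0.0007,0.0035],[0.001,0,0.001]],
  [0,[0.0161,-0.0009,0.0043],[0.001,0.001,0.001]],
  [0,[0.0194,-0.0011,0.0052],[0.001,0.001,0.001]],
  [0,[0.0226,-0.0013,0.006],[0.001,0.001,0.001]],
  [0,[0.0258,-0.0015,0.007],[0.002,0.001,0.001]],
  [0,[0.0258,-0.0001,0.007],[0.004,0.001,-0.007]],
  [0,[0.0258,0.0012,0.007],[0.006,0.001,-0.016]],
])

```text
time: 20.52
ee_pos: [0.6912, -0.1373, 0.1054]
eef_rot: [0.488, 0.863, 0.064, -0.114]
ft_force: [0.1, 0.8, -0.5]
width: 0.0007
```

```bash
python3 - <<'E'
from plan import *
c=cur();d=c[0][:2]-C;print(c[0],np.hypot(*d)-.0181,np.rad2deg(np.arctan2(d[1],d[0])))
L=[-58.6,-58.1,-57.6,-57.1,-56.6,-56.2,-55.8,-55.5,-55.3,-55.3]
rows(c,[pose(x,.138,.037) for x in L])
E
```

```text
[ 0.69115902 -0.13726835  0.10535589] 0.1384314205405507 -59.28168778766809
[[0,[0.0002,0.0019,0.0008],[0.001,0.0,-0.007]],[0,[0.0002,0.0032,0.0008],[0.003,0.0,-0.015]],[0,[0.0003,0.0046,0.0008],[0.006,0.0,-0.023]],[0,[0.0003,0.0059,0.0008],[0.008,0.0,-0.032]],[0,[0.0003,0.0073,0.0009],[0.01,0.0,-0.04]],[0,[0.0004,0.0084,0.0009],[0.012,0.0,-0.047]],[0,[0.0004,0.0095,0.0009],[0.014,0.0,-0.054]],[0,[0.0005,0.0103,0.0009],[0.015,0.0,-0.059]],[0,[0.0005,0.0108,0.0009],[0.016,0.0,-0.062]],[0,[0.0005,0.0108,0.0009],[0.016,0.0,-0.062]]]
```

arm_command([
  [0,[0.0001,0.0017,0.0004],[0.001,0.0,-0.007]],
  [0,[0.0002,0.0032,0.0008],[0.003,0.0,-0.015]],
  [0,[0.0003,0.0046,0.0008],[0.006,0.0,-0.023]],
  [0,[0.0003,0.0059,0.0008],[0.008,0.0,-0.032]],
  [0,[0.0003,0.0073,0.0009],[0.01,0.0,-0.04]],
  [0,[0.0004,0.0084,0.0009],[0.012,0.0,-0.047]],
  [0,[0.0004,0.0095,0.0009],[0.014,0.0,-0.054]],
  [0,[0.0005,0.0103,0.0009],[0.015,0.0,-0.059]],
  [0,[0.0005,0.0108,0.0009],[0.016,0.0,-0.062]],
  [0,[0.0005,0.0108,0.0009],[0.016,0.0,-0.062]],
])

```text
time: 21.35
ee_pos: [0.7001, -0.1312, 0.1045]
eef_rot: [0.46, 0.878, 0.061, -0.116]
ft_force: [-0.3, -1.1, -0.0]
width: 0.0004
```

```bash
python3 - <<'E'
from plan import *
from ov import *
C=plan_C=np.array([.6112,-.0027])
c=cur();d=c[0][:2]-C;print(c[0],np.hypot(*d)-.0181,np.rad2deg(np.arctan2(d[1],d[0])),read_state()["ft_force"])
overlay("n",[.6112,-.0027,.134],np.deg2rad(13.5+129.3),np.deg2rad(187.7))
a=cv2.imread("pics/n_top_full.png")[155:275,235:345];cv2.imwrite("pics/k3.png",cv2.convertScaleAbs(cv2.resize(a,None,fx=5,fy=5,interpolation=cv2.INTER_CUBIC),alpha=1.6))
E
```

```text
[ 0.70013211 -0.13115342  0.10450924] 0.1381344395823065 -55.30399560351862 [-0.28528337 -1.10536639 -0.01936922]
```

View pics/n_scene.png

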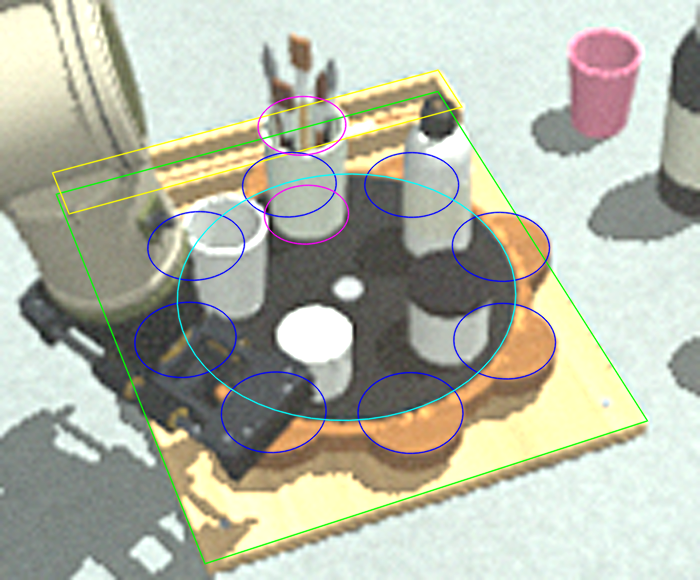

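View pics/k3.png

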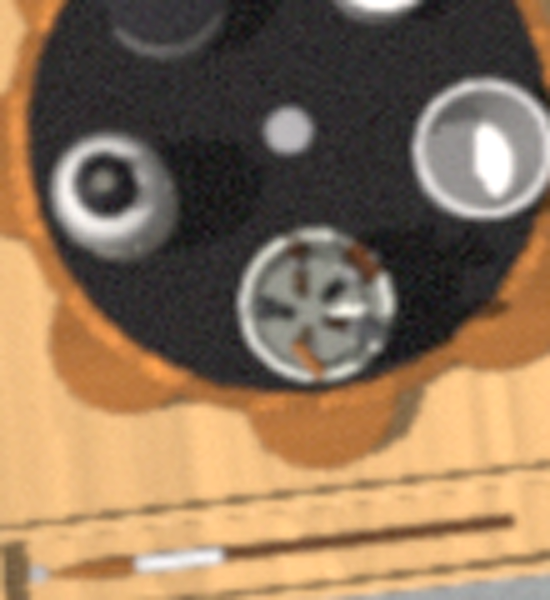

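The pot moved about 2°. The two views now straddle 187.7°. Retreating.

arm_command([
  [0,[-0.0003,-0.0016,-0.0001],[-0.003,0.0,0.01]],
  [0,[-0.0006,-0.0031,-0.0002],[-0.005,0.0,0.019]],
  [0,[-0.0009,-0.0047,-0.0002],[-0.008,0.0,0.029]],
  [0,[-0.0052,-0.0048,-0.0014],[-0.008,0.0,0.029]],
  [0,[-0.0095,-0.0049,-0.0025],[-0.008,0.0,0.029]],
  [0,[-0.0137,-0.0051,-0.0037],[-0.008,0.0,0.029]],
  [0,[-0.018,-0.0052,-0.0048],[-0.008,0.0,0.029]],
  [0,[-0.0223,-0.0053,-0.006],[-0.008,0.0,0.029]],
  [0,[-0.0266,-0.0054,-0.0071],[-0.008,0.0,0.029]],
  [0,[-0.0308,-0.0056,-0.0083],[-0.008,0.0,0.029]],
])

```text
time: 22.28
ee_pos: [0.7139, -0.161, 0.1044]
eef_rot: [0.474, 0.871, 0.063, -0.115]
ft_force: [0.5, -0.0, 0.0]
width: 0.0006
```

arm_command([
  [0,[0.001,0.0,-0.0182],[0,0,0]],
  [0,[0.002,0.0,-0.0365],[0,0,0]],
  [0,[0.003,0.0,-0.0547],[0,0,0]],
  [0,[0.004,0.0,-0.0729],[0,0,0]],
  [0,[0.005,0.0,-0.0912],[0,0,0]],
  [0,[0.006,0.0,-0.1094],[0,0,0]],
  [0,[0.007,0.0,-0.1277],[0,0,0]],
  [0,[0.008,0.0,-0.1459],[0,0,0]],
  [0,[0.008,0.0,-0.1459],[0,0,0]],
  [0,[0.008,0.0,-0.1459],[0,0,0]],
])

```text
time: 23.12
ee_pos: [0.7304, -0.1861, 0.2484]
eef_rot: [0.474, 0.871, 0.063, -0.114]
ft_force: [0.0, 1.4, -0.1]
width: 0.0006
```

arm_command([
  [0,[-0.009,-0.014,-0.0096],[-0.01,0.0,0.039]],
  [0,[-0.0179,-0.028,-0.0193],[-0.021,0.0,0.078]],
  [0,[-0.0269,-0.042,-0.0289],[-0.031,0.0,0.116]],
  [0,[-0.0358,-0.056,-0.0386],[-0.042,0.0,0.155]],
  [0,[-0.0448,-0.07,-0.0482],[-0.052,0.0,0.194]],
  [0,[-0.0538,-0.084,-0.0579],[-0.062,0.0,0.233]],
  [0,[-0.0627,-0.0979,-0.0675],[-0.073,0.0,0.271]],
  [0,[-0.0717,-0.1119,-0.0772],[-0.083,0.0,0.31]],
  [0,[-0.0807,-0.1259,-0.0868],[-0.094,0.0,0.349]],
  [0,[-0.0896,-0.1399,-0.0965],[-0.104,0.0,0.388]],
])

```text
time: 23.95
ee_pos: [0.6724, -0.3573, 0.3182]
eef_rot: [0.64, 0.758, 0.084, -0.1]
ft_force: [0.9, 0.2, -1.1]
width: 0.0005
```

```bash
python3 - <<'E'
from ov import *
overlay("q",[.6112,-.0027,.134],np.deg2rad(13.5+129.3),np.deg2rad(187.7))
print(read_state()["ft_force"],read_state()["time"])
E
```

```text
[-0.42121872 -0.65340302  0.83634503] 24.05
```

View pics/q_scene_full.png

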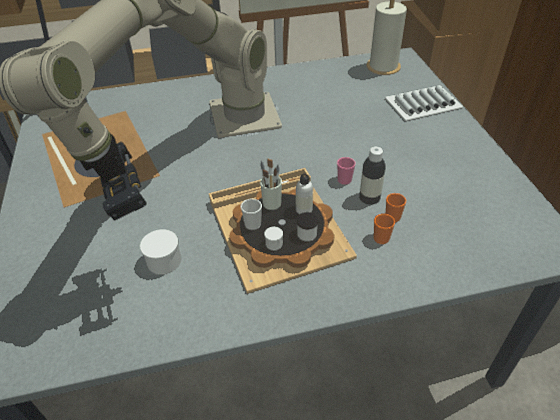

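View pics/q_top.png

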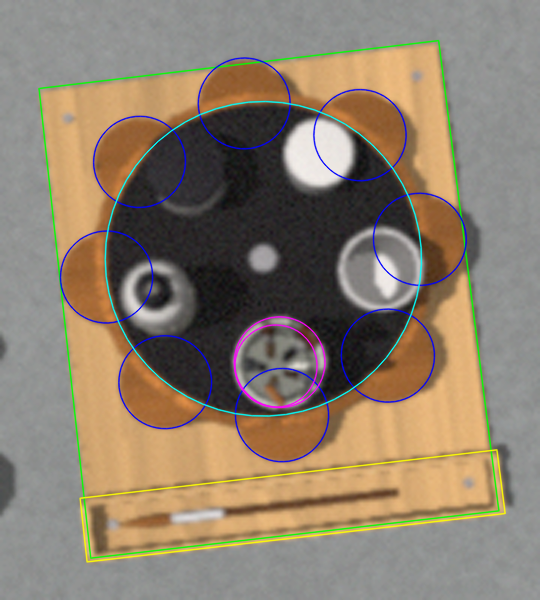

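The pot stands square behind the trough, all the items are upright, and the brush, bottle and tub have not moved. The arm is clear, so I'm handing in.

```bash
python3 -c "
from bench import *
print(close_job())"
```

```text
the job is handed in; nothing more can be done
None
```

The pot of brushes now stands at the front of the caddy, square behind the middle of the trough to within about 1°. The job is handed in, at about 24 s of the 67 s allowed.

- **The push:** I put the closed fingertips into a rim hollow on the -y side and pushed the turntable round about 127° at roughly 14°/s. The first check with the arm clear put the pot about 2° short, so I added a gentle 2° nudge from another hollow. Wrist forces read about 1–2.5 N at the end of each step.
- **Final position:** I estimate the pot at about 187.8° in the world frame, where the base's front axis is at 187.7°. The two camera views disagreed by about 1.5°: the top view read about 188.3° and the scene view about 187°. I took this with the fingertips still in the hollow, and the picture after backing out showed no change.
- **Everything else:** In the last pictures all five items on the turntable are upright. The loose brush, paint bottle, paint tub and coloured cups look unmoved, and the arm is clear of everything.

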